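# Weigh the coated test panels by their edges

### The job

Check the balance with the brass check weight: stand it alone in the middle of the pan for a good second, then put it back on its round mat. Then weigh the coated panels that are on the drying rack one at a time, blue first, then yellow, then green (one colour may be missing): lay each centred across the pan's two ledges, let go for a good second, and then lay it centred across the ledges of any free bay of the red carrier. Hold panels only by their bare edges, never touching the coated faces with the gripper, and leave the other things on the bench alone.

Things in the scene. Friction and masses are not known exactly. Their poses are not given: they have to be found in the camera images.
- check_weight: Brass check weight, 0.4 kg: cylinder 54 mm in diameter and 34 mm high, above it a small knob 24 mm in diameter, 51 mm high in all. Origin at the centre of its underside, z up.
- weight_spot (a point): Centre, on the bench surface, of the flat round mat (black with a grey middle, 80 mm diameter, flush with the bench) where the check weight starts and belongs.
- pan (a joint): Sprung pan of the white balance: m of downward travel, 0 empty, stop at 0.011; goes down about 1 mm per 0.4 N beyond the first 0.6 N (a panel about 5 mm, the weight about 8 mm).
- pan_centre (a point): Centre of the pan's flat floor (dark disc mark 60 mm diameter), where the underside of the check weight belongs; moves with the pan; 48 mm above the bench when empty. Pan floor 124 mm along its x, 132 mm along its y; x and y axes are the pan's. Two ledges stand on it along x at y = +-46 to +-60 mm, 110 mm long and 26 mm high, leaving 92 mm between them.
- pan_rest (a point): Where a panel's centre is when it lies properly on the pan: across the two ledges (panel y along this point's y), 29 mm above the pan floor (77 mm above the bench when empty); moves with the pan; axes those of the pan.
- blue_panel: Steel test panel 50 x 120 x 6 mm, about 0.28 kg, both faces coated blue in the middle, bare along all edges and 23 mm at each end. Origin at its centre; x is across its 50 mm width, y along its 120 mm length, z normal to the faces (either face may be up). It starts lying on the drying rack in any bay; None if absent. Beside the ledges at least 24 mm is free below it when it lies on ledges.
- yellow_panel: Steel test panel 50 x 120 x 6 mm, about 0.28 kg, both faces coated yellow in the middle, bare along all edges and 23 mm at each end. Origin at its centre; x is across its 50 mm width, y along its 120 mm length, z normal to the faces (either face may be up). It starts lying on the drying rack in any bay; None if absent. Beside the ledges at least 24 mm is free below it when it lies on ledges.
- green_panel: Steel test panel 50 x 120 x 6 mm, about 0.28 kg, both faces coated green in the middle, bare along all edges and 23 mm at each end. Origin at its centre; x is across its 50 mm width, y along its 120 mm length, z normal to the faces (either face may be up). It starts lying on the drying rack in any bay; None if absent. Beside the ledges at least 24 mm is free below it when it lies on ledges.
- blue_coat: The blue coating, 42 x 74 mm and 1.5 mm thick, on the middle of both faces of the blue panel (fixed to it, same origin and axes). Must not be touched by the gripper.
- yellow_coat: The yellow coating, 42 x 74 mm and 1.5 mm thick, on the middle of both faces of the yellow panel (fixed to it, same origin and axes). Must not be touched by the gripper.
- green_coat: The green coating, 42 x 74 mm and 1.5 mm thick, on the middle of both faces of the green panel (fixed to it, same origin and axes). Must not be touched by the gripper.
- carrier_bay0 (a point): Where a panel's centre is when it lies in bay 0 of the red carrier (panel y along this point's y, either way round). The carrier has three bays in a row along its x, 100 mm apart; each bay has two white ledges, 35 mm above the bench, under the panel's bare ends, bounded by red lips 6 mm high (128 mm between the lips, 88 mm between the dividers).
- carrier_bay1 (a point): Where a panel's centre is when it lies in bay 1 of the red carrier (panel y along this point's y, either way round). The carrier has three bays in a row along its x, 100 mm apart; each bay has two white ledges, 35 mm above the bench, under the panel's bare ends, bounded by red lips 6 mm high (128 mm between the lips, 88 mm between the dividers).
- carrier_bay2 (a point): Where a panel's centre is when it lies in bay 2 of the red carrier (panel y along this point's y, either way round). The carrier has three bays in a row along its x, 100 mm apart; each bay has two white ledges, 35 mm above the bench, under the panel's bare ends, bounded by red lips 6 mm high (128 mm between the lips, 88 mm between the dividers).
- drying_rack_bay1 (a point): Middle bay of the dark drying rack (panel centre height 38 mm), of the same shape as the carrier but without handles; the other bays lie 100 mm to either side along its x.
- marker: Red and white paint marker, 128 mm, lying on the bench; a bystander. Origin in the centre of its underside.
- deburrer: Blue deburring tool, 136 mm; a bystander. Origin in the centre of its underside.
- tape_roll: Roll of blue tape, 96 mm diameter, 19 mm high; a bystander. Origin in the centre of its underside.
- plug_gauge: Steel plug gauge, 105 mm; a bystander. Origin in the centre of its underside.
- screwdriver: Yellow screwdriver, 210 mm; a bystander. Origin in the centre of its underside.
Mind the look-alikes: they are no part of the job. There is more than one size of the check_weight; the one meant has the size given above.

How it is judged:
On the way, in this order (a step that is already met when the one before it is completed fails the run):
1. the check weight stands released, upright and centred on the balance pan for a second (horizontal distance between check_weight and pan_centre below 0.01 m and z of check_weight in the frame of pan_centre between -0.005 and 0.005 m and angle between check_weight's own z axis and vertical below 0.08 rad and value of joint pan above 0.002 m and linear speed of check_weight below 0.02 m/s and contact force between check_weight and the fingers below 0.1 N), for 0.8 s.
2. the blue panel, if present, lies released and centred across the two ledges of the pan for a second, the check weight off the pan (horizontal distance between blue_panel and pan_rest below 0.01 m and z of blue_panel in the frame of pan_rest between -0.005 and 0.005 m and angle between the y axis of blue_panel and the y axis of pan_rest, either way round below 0.15 rad and angle between the z axis of blue_panel and the z axis of pan_rest, either way round below 0.08 rad and height (world z) of blue_panel below 0.0755 m and linear speed of blue_panel below 0.02 m/s and contact force between blue_panel and the fingers below 0.1 N and horizontal distance between check_weight and blue_panel above 0.08 m), for 0.8 s.
3. the yellow panel, if present, lies released and centred across the two ledges of the pan for a second, the check weight off the pan (horizontal distance between yellow_panel and pan_rest below 0.01 m and z of yellow_panel in the frame of pan_rest between -0.005 and 0.005 m and angle between the y axis of yellow_panel and the y axis of pan_rest, either way round below 0.15 rad and angle between the z axis of yellow_panel and the z axis of pan_rest, either way round below 0.08 rad and height (world z) of yellow_panel below 0.0755 m and linear speed of yellow_panel below 0.02 m/s and contact force between yellow_panel and the fingers below 0.1 N and horizontal distance between check_weight and yellow_panel above 0.08 m), for 0.8 s.
4. the green panel, if present, lies released and centred across the two ledges of the pan for a second, the check weight off the pan (horizontal distance between green_panel and pan_rest below 0.01 m and z of green_panel in the frame of pan_rest between -0.005 and 0.005 m and angle between the y axis of green_panel and the y axis of pan_rest, either way round below 0.15 rad and angle between the z axis of green_panel and the z axis of pan_rest, either way round below 0.08 rad and height (world z) of green_panel below 0.0755 m and linear speed of green_panel below 0.02 m/s and contact force between green_panel and the fingers below 0.1 N and horizontal distance between check_weight and green_panel above 0.08 m), for 0.8 s.
At the end, for the whole second after the job is handed in: Every panel present lies flat and at rest across the ledges of its own carrier bay (centre within 14 mm of the bay's, within 0.15 rad); the check weight stands upright on its mat within 20 mm of the centre; the pan is empty (((horizontal distance between blue_panel and carrier_bay0 below 0.014 m and z of blue_panel in the frame of carrier_bay0 between -0.005 and 0.005 m) or (horizontal distance between blue_panel and carrier_bay1 below 0.014 m and z of blue_panel in the frame of carrier_bay1 between -0.005 and 0.005 m) or (horizontal distance between blue_panel and carrier_bay2 below 0.014 m and z of blue_panel in the frame of carrier_bay2 between -0.005 and 0.005 m)) and angle between the y axis of each of blue_panel, yellow_panel, green_panel and the y axis of carrier_bay0, either way round below 0.15 rad and angle between the z axis of each of blue_panel, yellow_panel, green_panel and the z axis of carrier_bay0, either way round below 0.08 rad and linear speed of each of blue_panel, yellow_panel, green_panel, check_weight below 0.02 m/s and ((horizontal distance between yellow_panel and carrier_bay0 below 0.014 m and z of yellow_panel in the frame of carrier_bay0 between -0.005 and 0.005 m) or (horizontal distance between yellow_panel and carrier_bay1 below 0.014 m and z of yellow_panel in the frame of carrier_bay1 between -0.005 and 0.005 m) or (horizontal distance between yellow_panel and carrier_bay2 below 0.014 m and z of yellow_panel in the frame of carrier_bay2 between -0.005 and 0.005 m)) and ((horizontal distance between green_panel and carrier_bay0 below 0.014 m and z of green_panel in the frame of carrier_bay0 between -0.005 and 0.005 m) or (horizontal distance between green_panel and carrier_bay1 below 0.014 m and z of green_panel in the frame of carrier_bay1 between -0.005 and 0.005 m) or (horizontal distance between green_panel and carrier_bay2 below 0.014 m and z of green_panel in the frame of carrier_bay2 between -0.005 and 0.005 m)) and horizontal distance between check_weight and weight_spot below 0.02 m and height (world z) of check_weight below 0.005 m and angle between check_weight's own z axis and vertical below 0.08 rad and value of joint pan below 0.002 m); the robot touches nothing.
It fails at once if the gripper or arm touches a coated face (contact force between any of blue_coat, yellow_coat, green_coat and the fingers above 0.5 N or contact force between any of blue_coat, yellow_coat, green_coat and the arm above 0.5 N).
It fails at once if a bystander is moved by more than 30 mm (distance of any of marker, deburrer, tape_roll, plug_gauge, screwdriver from where it was at the start of the episode above 0.03 m).
Of blue_panel, yellow_panel, green_panel only 2 to 3 are there at a start; the rules pass over those that are not, and their reading is None.
At some moment in a run one of check_weight may be knocked a few centimetres aside while the robot is not near it.
Once in a run the grip may slacken for a moment while it holds something.
It also fails if it takes over 210 s, if anything falls off the work surface, if the arm or the gripper's body presses on something with over 40 N, if the wrist force passes 120 N, or if a joint passes its speed limit or range.

### The arm

A 6-joint arm with a two-finger parallel gripper is mounted at the origin on a cart in front of the work surface, level with it; the furniture and walls round the work are solid. World frame = base frame: x ahead of the robot, y to its left, z up, the work surface at z = 0. Lengths are in m, angles in rad, forces in N, time in s.
With the tool pointing down it reaches from about 0.35 to 0.85 m from the base axis. Payload 8.1 kg.
Tool frame: the origin (TCP) lies at the very end of the fingers, on their centre line; the grasp point (between the pads) lies 19 mm behind it; z points along the fingers, y is the line along which they close (so a half turn about z gives the same grasp; the last joint's range is limited). The gripper opens to 93 mm and grips with 3 to 60 N. Pads are 15 mm wide; open, the fingers measure 128 mm over their backs; the gripper's body (75 mm by 188 mm) begins 65 mm behind the grasp point.
Start: joints at [-0.085, 0.13, 1.488, -0, 1.523, -0.085], TCP at [0.6, 0, 0.189] pointing down, gripper open.
Joint ranges: [-2.96, 2.96], [-0.89, 2.26], [0.02, 2.5], [-1.34, 4.48], [0, 2.73], [-2.66, 2.66]. Speed limits (rad/s): [2.39, 2.39, 2.79, 3.14, 3.14, 3.14].

### API

Orientations are given as a rotation vector (axis times angle).
In Python, from station import arm gives the robot as it stands. The module is installed in compiled form; this text tells all that it offers.
- The arm moves only by the shell command python3 -m crank 'ROWS'. ROWS is JSON, a list of rows, each a list of 3 entries, a list of its own where there are three numbers: the turn, a rotation vector about the tool's x, y, z in degrees, then the shift along the tool's x, y, z in cm, then the opening, from 0 (shut) to 1 (fully open). In form: [[[ax, ay, az], [tx, ty, tz], gripper], ...]. A call has exactly 8 rows; each row shifts and turns the commanded pose from where the row before left it, along the tool's axes as they then stand; what a row does not reach is not made up. A row lasts 1/8 s, in which the tool goes at most 62.5 mm and 10.7 degrees, less where a joint would pass 70% of its speed; a pose out of reach is approached as far as the arm can. A call with a gripper value outside its range is refused whole. The fingers move at their own pace and stop on an object; the grip force is fixed at half the most. Time passes only in rows, so rows that do not move let the fingers close, or fill a call up. It gives the time, the measured TCP pose, the force, the opening and the grip force at its end, in the units of the state.
- arm.get_state(): the state, without advancing time (a new reading comes with each control period).
- arm.read_camera(name): name is "scene" or "top" or "wrist"; returns (picture, depth): 384x512x3 uint8, red, green, blue; 384x512 float32, m along the optical axis (not along the pixel's ray), 0 where there is no reading.
- arm.camera_model(name): a dict with "mtx" (3x3 intrinsics, pixels), "D" ([k1, k2, p1, p2, k3] as OpenCV has them; the pictures are not rectified), "origin" and "orientation" of the camera in the world; the wrist camera has in their place "hand_eye" (4x4, takes a point from camera to tool coordinates, whose origin is the TCP and whose axes are the flange's). Camera axes: x right, y down, z forward; pixel columns grow to the right and rows downward; lengths in m; the calibration is good to about 2 mm. A picture is of the moment at which its call begins: read the wrist's pose just before it. camera_model takes no time and is no camera call.
- arm.sign_off(): hands the job in; it is judged then, once.
The state is a dict: "time": time; "joints": joint angles; "joint_vel": joint speeds; "joint_efforts": joint torques, N m; "position": TCP position; "orientation": TCP orientation; "wrist_force": force on the tool from outside, world axes, zero at the start; "moment": the same for the moment, N m; "finger_gap": finger opening in m; "grasp_force": force on a finger pad.
Only numpy, scipy, OpenCV 4.12 (cv2) and the standard library are available. Lean on these libraries where they do the work, as an engineer would, in place of code of your own. Each camera call takes 0.05 s, during which the arm holds its last target. There are 200 camera calls.

## Working session

There is one attempt and no reset: what is moved stays moved. The work goes in short steps, Python scripts to look and compute and a shell command to move; the robot and the scene stay as the last step left them, time stands still between calls to the robot, and variables do not carry over. Pictures are saved under pics/ and viewed, at most 14 in all, crops included, and the job is handed in when it is done.

```bash
mkdir -p pics; cat > h.py <<'E'
import numpy as np, cv2
from scipy.spatial.transform import Rotation as R
from station import arm
def grab(n):
    s=arm.get_state(); m=arm.camera_model(n); img,d=arm.read_camera(n)
    K=np.array(m["mtx"],float); D=np.array(m["D"],float)
    if n=="wrist":
        T=np.eye(4); T[:3,:3]=R.from_rotvec(s["orientation"]).as_matrix(); T[:3,3]=s["position"]
        C=T@np.array(m["hand_eye"])
    else:
        C=np.eye(4); o=np.array(m["orientation"],float)
        C[:3,:3]=o if o.shape==(3,3) else R.from_rotvec(o).as_matrix(); C[:3,3]=m["origin"]
    return dict(img=img,d=d,K=K,D=D,C=C)
def plane(v,px,z):
    p=cv2.undistortPoints(np.array(px,float).reshape(-1,1,2),v["K"],v["D"]).reshape(-1,2)
    r=np.c_[p,np.ones(len(p))]@v["C"][:3,:3].T; o=v["C"][:3,3]
    return o+r*((z-o[2])/r[:,2])[:,None]
def cloud(v):
    h,w=v["d"].shape; g=np.mgrid[0:h,0:w][::-1].reshape(2,-1).T.astype(float)
    p=cv2.undistortPoints(g.reshape(-1,1,2),v["K"],v["D"]).reshape(-1,2)
    c=np.c_[p,np.ones(len(p))]*v["d"].reshape(-1,1)
    return (c@v["C"][:3,:3].T+v["C"][:3,3]).reshape(h,w,3)
def save(n,img,f=1):
    cv2.imwrite("pics/"+n,cv2.resize(img[:,:,::-1],None,fx=f,fy=f,interpolation=cv2.INTER_CUBIC))
E
python3 - <<'E'
from h import *
for n in ("top","scene"):
    v=grab(n); save(n+"0.png",v["img"],1.5); np.savez(n+"0.npz",**v); print(n,v["C"].round(3).tolist(),v["K"][0,0])
    print({k:np.shape(x) for k,x in arm.camera_model(n).items()})
print({k:np.round(x,3).tolist() for k,x in arm.get_state().items()})
print(np.round(arm.camera_model("wrist")["hand_eye"],3))
E
```

```text
top [[-0.026, -0.989, 0.146, 0.35], [-0.999, 0.03, 0.026, -0.062], [-0.03, -0.145, -0.989, 1.447], [0.0, 0.0, 0.0, 1.0]] 401.8640690020195
{'mtx': (3, 3), 'D': (5,), 'origin': (3,), 'orientation': (3,)}
scene [[-0.572, -0.618, 0.539, -0.34], [-0.82, 0.435, -0.372, 0.543], [-0.005, -0.655, -0.756, 1.293], [0.0, 0.0, 0.0, 1.0]] 391.287687007106
{'mtx': (3, 3), 'D': (5,), 'origin': (3,), 'orientation': (3,)}
{'time': 0.1, 'joints': [-0.085, 0.131, 1.489, 0.0, 1.523, -0.085], 'joint_vel': [-0.0, -0.002, -0.004, 0.002, -0.003, -0.001], 'joint_efforts': [0.003, -56.134, -49.31, 0.077, 0.029, -0.0], 'position': [0.599, 0.0, 0.188], 'orientation': [-2.221, -2.221, 0.002], 'wrist_force': [-0.32, -0.099, -0.053], 'moment': [-0.013, -0.021, 0.018], 'grasp_force': 0.0, 'finger_gap': 0.093}
[[ 0.    -0.97  -0.241  0.067]
 [ 1.    -0.     0.001  0.   ]
 [-0.001 -0.241  0.97  -0.195]
 [ 0.     0.     0.     1.   ]]
```

View pics/top0.png

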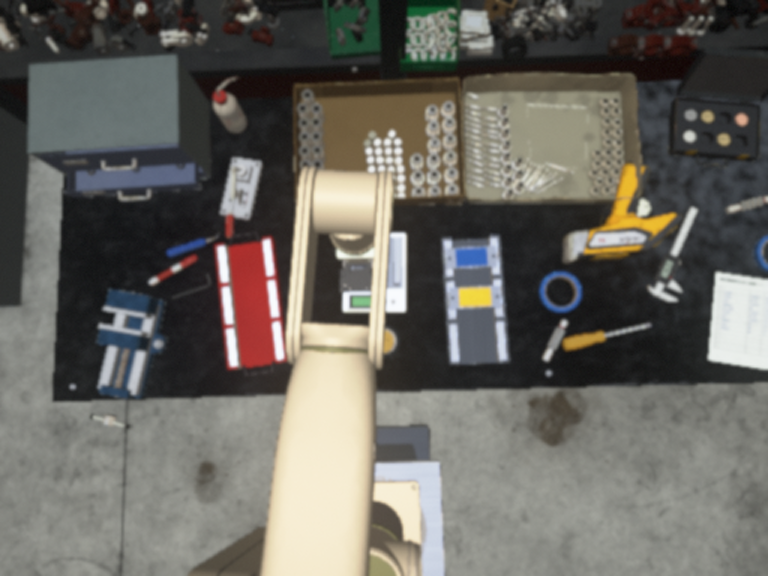

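View pics/scene0.png

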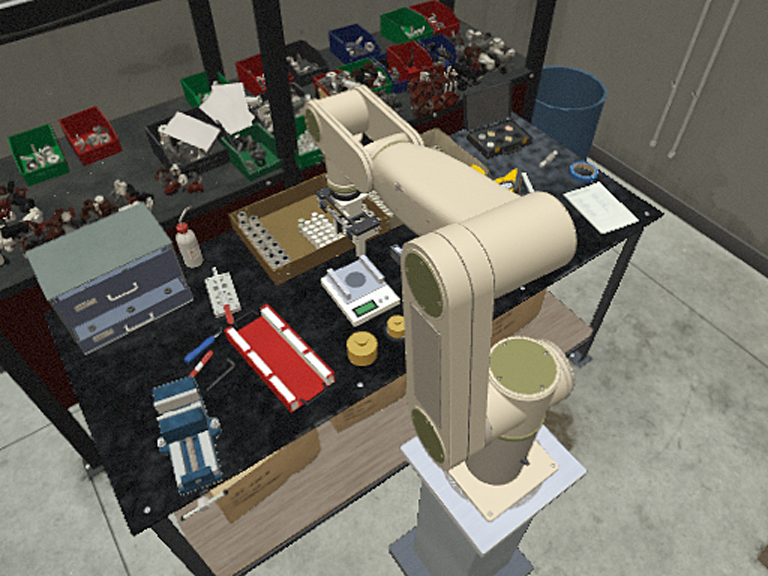

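The top view shows the red carrier (250,300), balance (375,272), rack with blue (470,257) and yellow (475,297) panels, its third bay (478,340) apparently empty, so no green. The scene view shows two brass weights: a larger one at (362,348) and a smaller one at (396,326). I'll measure them both.

```bash
cat > m0.py <<'E'
from h import *
def comp(m,amin):
    n,l,s,c=cv2.connectedComponentsWithStats(m.astype(np.uint8)*255)
    return [(l==i) for i in range(1,n) if s[i,4]>=amin]
L=lambda n:dict(np.load(n+"0.npz"))
v=L("scene"); hsv=cv2.cvtColor(v["img"],cv2.COLOR_RGB2HSV); X=cloud(v)
for m in comp((hsv[...,0]>15)&(hsv[...,0]<32)&(hsv[...,1]>110)&(hsv[...,2]>90)&(X[...,2]<.1)&(X[...,2]>.005)&(X[...,0]<.9),40):
    P=X[m]; ys,xs=np.nonzero(m)
    zs=np.sort(P[:,2]); 
    print("brass",xs.mean().round(),ys.mean().round(),len(P),P.min(0).round(3),P.max(0).round(3),np.percentile(P[:,2],[50,75,95]).round(3))
v=L("top"); hsv=cv2.cvtColor(v["img"],cv2.COLOR_RGB2HSV); X=cloud(v)
ok=(X[...,0]>.25)&(X[...,0]<1)&(abs(X[...,1])<.7)&(v["d"]>.5)
for nm,lo,hi,smin in(("blue",100,125,120),("yellow",20,32,150),("green",45,85,90)):
    for m in comp((hsv[...,0]>=lo)&(hsv[...,0]<=hi)&(hsv[...,1]>smin)&(hsv[...,2]>60)&ok,80):
        ys,xs=np.nonzero(m); r=cv2.minAreaRect(np.c_[xs,ys].astype(np.float32)); q=plane(v,cv2.boxPoints(r),.0395)
        print(nm,np.round(r[0],1),len(xs),"c",q.mean(0).round(4),"sides",np.linalg.norm(q[1]-q[0]).round(3),np.linalg.norm(q[2]-q[1]).round(3),"z",np.median(X[m][:,2]).round(3), "edge",(q[1]-q[0])[:2].round(3))
E
python3 m0.py
```

```text
brass 339.0 118.0 72 [ 0.64  -0.708  0.079] [ 0.694 -0.604  0.094] [0.085 0.087 0.09 ]
brass 263.0 217.0 137 [ 0.401 -0.056  0.006] [ 0.454 -0.004  0.053] [0.034 0.038 0.05 ]
brass 241.0 232.0 372 [0.378 0.051 0.006] [0.458 0.128 0.076] [0.049 0.053 0.073]
blue [123.4 164.6] 172 c [0.6684 0.4307 0.0395] sides 0.099 0.024 z 0.017 edge [ 0.029 -0.094]
blue [313.9 170.9] 213 c [ 0.6229 -0.2521  0.0395] sides 0.07 0.039 z 0.044 edge [ 0.002 -0.07 ]
blue [373.5 194. ] 279 c [ 0.5343 -0.4552  0.0395] sides 0.101 0.099 z 0.017 edge [-0.003 -0.101]
blue [ 84.7 199.9] 229 c [0.5442 0.5669 0.0395] sides 0.032 0.099 z 0.101 edge [ 0.032 -0.004]
blue [ 78.6 226.4] 176 c [0.4502 0.5852 0.0395] sides 0.028 0.089 z 0.1 edge [ 0.028 -0.003]
yellow [423.8 142.2] 713 c [ 0.7148 -0.6441  0.0395] sides 0.206 0.151 z 0.073 edge [ 0.176 -0.108]
yellow [408.5 167.7] 172 c [ 0.6237 -0.5835  0.0395] sides 0.129 0.024 z 0.084 edge [ 0.001 -0.129]
yellow [316.5 197.5] 193 c [ 0.5277 -0.2564  0.0395] sides 0.067 0.032 z 0.044 edge [-0.002 -0.066]
yellow [389.2 226.2] 159 c [ 0.4202 -0.5009  0.0395] sides 0.093 0.022 z 0.027 edge [ 0.017 -0.092]
```

```bash
python3 -m crank '[[[0,0,0],[0,-5,-5],1],[[0,0,0],[0,-5,-5],1],[[0,0,0],[0,-5,-2],1],[[0,0,0],[0,-5,0],1],[[0,0,0],[0,-5,0],1],[[0,0,0],[0,-5,0],1],[[0,0,0],[0,0,0],1],[[0,0,0],[0,0,0],1]]'
```

```text
time: 1.1
position: [0.312, -0.0, 0.2971]
orientation: [2.221, 2.221, 0.001]
wrist_force: [-0.6, 0.6, -0.9]
finger_gap: 0.093
grasp_force: 0.0
```

Blue and yellow are in rack bays ~(0.623,-0.252) and (0.528,-0.256); no green. Brass candidates: the one at scene px (263,217) measures ~53 mm wide and 51 mm high, so it is the one meant; the one at (241,232) is 75+ mm and is a look-alike.

```bash
python3 -m crank '[[[0,0,0],[0,5,-4],1],[[0,0,0],[0,5,-4],1],[[0,0,0],[0,5,-2],1],[[0,0,0],[-1,5,0],1],[[0,0,0],[-1,0,0],1],[[0,0,0],[-1,0,0],1],[[0,0,0],[0,0,0],1],[[0,0,0],[0,0,0],1]]'
python3 - <<'E'
from h import *
v=grab("wrist"); np.savez("w1.npz",**v); save("w1.png",v["img"],1.5); print(v["C"].round(3),v["K"])
E
```

```text
time: 2.1
position: [0.5088, -0.0299, 0.3962]
orientation: [2.221, 2.22, 0.002]
wrist_force: [-0.1, -0.5, 1.0]
finger_gap: 0.093
grasp_force: 0.0
[[ 1.    -0.001  0.003  0.509]
 [-0.    -0.97  -0.242  0.037]
 [ 0.003  0.242 -0.97   0.592]
 [ 0.     0.     0.     1.   ]] [[287.63796331   0.         255.23727484]
 [  0.         287.63796331 185.64080392]
 [  0.           0.           1.        ]]
```

View pics/w1.png

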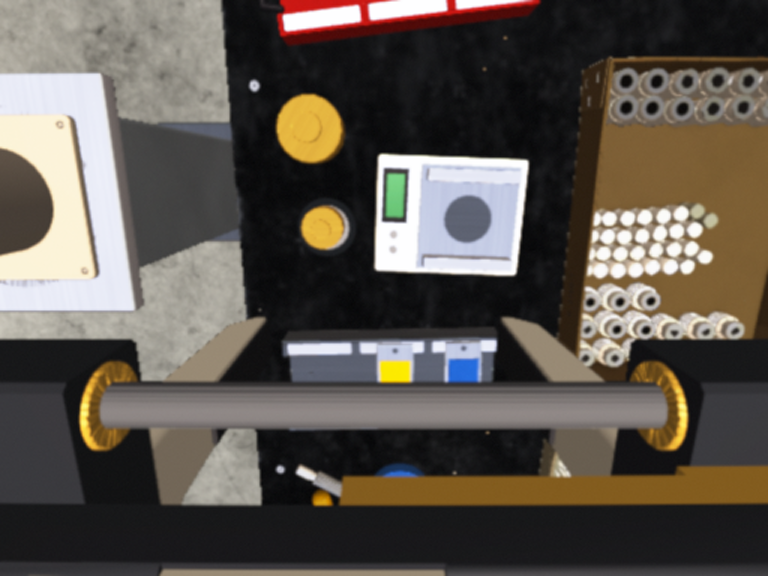

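The wrist view shows the small weight at (325,228) on its mat with grey middle peeking out at (345,230), the big look-alike at (310,128), the pan disc at (467,218), the rack panels at (395,372) yellow and (462,370) blue.

```bash
cat > pan.py <<'E'
from h import *
import sys
def blob(m,near):
    n,l,s,c=cv2.connectedComponentsWithStats(m.astype(np.uint8)*255)
    i=min((i for i in range(1,n) if s[i,4]>60),key=lambda i:np.hypot(*(c[i]-near))); return l==i
def outline(m): return max(cv2.findContours(m.astype(np.uint8),cv2.RETR_EXTERNAL,cv2.CHAIN_APPROX_NONE)[0],key=len).reshape(-1,2)
if __name__=="__main__":
    v=dict(np.load("w1.npz")); img=v["img"]; hsv=cv2.cvtColor(img,cv2.COLOR_RGB2HSV); X=cloud(v)
    g=img.mean(2)
    d=blob((g<110)&(hsv[...,1]<90)&(np.abs(np.indices(g.shape)[1]-311)<30)&(np.abs(np.indices(g.shape)[0]-146)<30),(311,146))
    q=plane(v,outline(d),.048)[:,:2].astype(np.float32); print("disc",cv2.minEnclosingCircle(q),q.mean(0), cv2.fitEllipse(q), "depth",X[146,311])
    # balance body
    b=blob((g>120)&(hsv[...,1]<80)&(X[...,2]>.02)&(X[...,2]<.12)&(X[...,0]>.42)&(X[...,0]<.75)&(abs(X[...,1])<.15),(300,145))
    print("bal",X[b].min(0),X[b].max(0),np.percentile(X[b][:,2],[5,50,95]))
    # ledge tops by depth
    l=b&(X[...,2]>.062)&(X[...,2]<.09); P=X[l]; P=P[P[:,0]>.5]
    for s in(1,-1):
        p=P[(P[:,1]-q[:,1].mean())*s>0]
        r=cv2.minAreaRect(p[:,:2].astype(np.float32)); print("ledge",r,np.median(p[:,2]),len(p),np.polyfit(p[:,0],p[:,1],1))
    w=blob((hsv[...,0]>12)&(hsv[...,0]<32)&(hsv[...,1]>110)&(hsv[...,2]>70),(216,152))
    o=outline(w)
    for z in(.034,): 
        q=plane(v,o,z)[:,:2].astype(np.float32); print("w",cv2.minEnclosingCircle(q),q.min(0),q.max(0))
    top=w&(X[...,2]>.044); p=X[top]; print("knob",p.mean(0),p.max(0)-p.min(0),len(p),np.median(p[:,2]))
    ann=w&(X[...,2]>.03)&(X[...,2]<.038); p=X[ann]; c=cv2.minEnclosingCircle(p[:,:2].astype(np.float32)); print("rim",c,np.median(p[:,2]))
    big=save("w1c.png",cv2.resize(img[110:200,170:370],None,fx=3.5,fy=3.5))
E
python3 pan.py
```

```text
disc ((0.615685760974884, -0.020981280133128166), 0.0273786261677742) [ 0.6153667  -0.02064168] ((0.6156715750694275, -0.020872406661510468), (0.052418142557144165, 0.05282037705183029), 164.0400848388672) depth [ 0.61515229 -0.02133343  0.04780614]
bal [ 0.49949811 -0.09620633  0.02374419] [0.69359869 0.05755255 0.07620182] [0.02781758 0.04677551 0.07373882]
ledge ((0.6184064149856567, 0.03243657946586609), (0.013936031609773636, 0.11004330962896347), 88.00675964355469) 0.07338261462702006 516 [-0.03229533  0.0524891 ]
ledge ((0.6141522526741028, -0.0732865184545517), (0.014399389736354351, 0.10931522399187088), 88.01303100585938) 0.0731392211095836 507 [-0.0352302  -0.05085858]
w ((0.4314778745174408, -0.033323902636766434), 0.029340950772166252) [ 0.40264595 -0.06187503] [ 0.4574413 -0.0055232]
knob [ 0.43263642 -0.03238723  0.05811808] [0.08796799 0.08102306 0.54534444] 125 0.04949845141657727
rim ((0.43088385462760925, -0.033875904977321625), 0.027041766792535782) 0.03417585810225188
```

View pics/w1c.png

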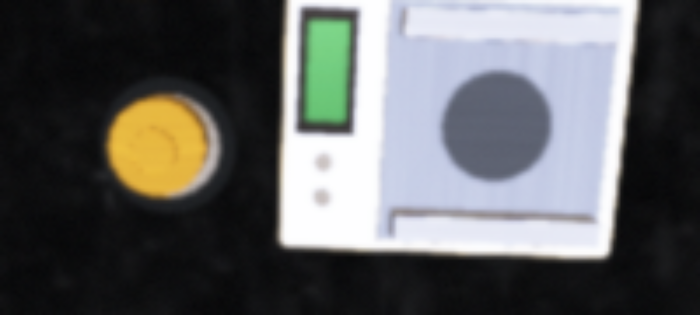

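The crop confirms it: the small weight (rim radius 27 mm, knob at 50 mm) sits on its mat, slightly off centre. Pan centre is (0.616,-0.0205), yaw -2°. I'll go over the weight.

```bash
python3 -m crank '[[[0,0,0],[-0.35,-2,5],0.8],[[0,0,0],[0,-2,5],0.8],[[0,0,0],[0,-2,5],0.8],[[0,0,0],[0,-1.8,5],0.8],[[0,0,0],[0,0,5],0.8],[[0,0,0],[0,0,3],0.8],[[0,0,0],[0,0,0],0.8],[[0,0,0],[0,0,0],0.8]]'
python3 - <<'E'
from h import *
v=dict(np.load("w1.npz")); print(plane(v,[[218.3,151.7]],0))
E
```

```text
time: 3.15
position: [0.4322, -0.0335, 0.1171]
orientation: [2.22, 2.22, 0.002]
wrist_force: [0.4, 0.6, 0.3]
finger_gap: 0.0744
grasp_force: 0.0
[[ 0.43408849 -0.0380802   0.        ]]
```

```bash
python3 -m crank '[[[0,0,0],[0,-0.1,4],0.8],[[0,0,0],[0,0,3],0.8],[[0,0,0],[0,0,2],0.8],[[0,0,0],[0,0,1.5],0.8],[[0,0,0],[0,0,0.2],0.8],[[0,0,0],[0,0,0],0.8],[[0,0,0],[0,0,0],0.3],[[0,0,0],[0,0,0],0.3]]'
python3 -m crank '[[[0,0,0],[0,0,0],0.3],[[0,0,0],[0,0,0],0.3],[[0,0,0],[0,0,0],0.3],[[0,0,0],[0,0,0],0.3],[[0,0,0],[0,0,0],0.3],[[0,0,0],[0,0,0],0.3],[[0,0,0],[0,0,-1],0.3],[[0,0,0],[0,0,-1],0.3]]'
```

```text
time: 4.15
position: [0.4308, -0.0336, 0.0089]
orientation: [2.221, 2.221, 0.001]
wrist_force: [0.1, 0.8, 0.5]
finger_gap: 0.0587
grasp_force: 0.0
time: 5.15
position: [0.4304, -0.0335, 0.0291]
orientation: [2.221, 2.221, 0.0]
wrist_force: [0.2, -0.8, 0.3]
finger_gap: 0.0277
grasp_force: 0.0
```

Nothing in the grip: the weight must have moved (or been knocked). I'll raise and look.

```bash
python3 -m crank '[[[0,0,0],[0,0,-5],0.8],[[0,0,0],[0,0,-5],0.8],[[0,0,0],[0,0,-5],0.8],[[0,0,0],[0,0,-5],0.8],[[0,0,0],[0,0,-5],0.8],[[0,0,0],[0,0,-3],0.8],[[0,0,0],[0,0,0],0.8],[[0,0,0],[0,0,0],0.8]]'
python3 - <<'E'
from h import *
v=grab("wrist"); np.savez("w2.npz",**v); save("w2.png",v["img"],1.2)
E
```

```text
time: 6.15
position: [0.4299, -0.0334, 0.3077]
orientation: [-2.221, -2.221, 0.0]
wrist_force: [0.1, -0.6, -0.1]
finger_gap: 0.0743
grasp_force: 0.0
```

View pics/w2.png

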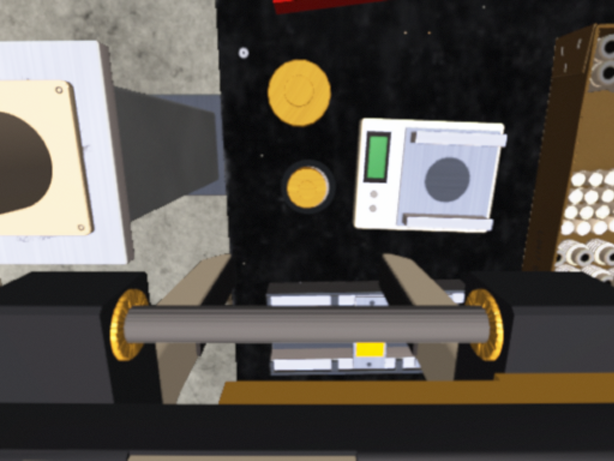

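```bash
cat > wt.py <<'E'
from h import *; from pan import blob,outline
import sys
def weight(v,near):
    hsv=cv2.cvtColor(v["img"],cv2.COLOR_RGB2HSV); X=cloud(v)
    w=blob((hsv[...,0]>12)&(hsv[...,0]<32)&(hsv[...,1]>110)&(hsv[...,2]>70),near)
    for lo,hi in((.03,.038),(.045,.055)):
        p=X[w&(X[...,2]>lo)&(X[...,2]<hi)]; c=cv2.minEnclosingCircle(p[:,:2].astype(np.float32)); print("w",np.round(c[0],4),round(c[1],4),"z",np.median(p[:,2]).round(4),len(p))
    print("z max",np.percentile(X[w][:,2],[50,90,97]))
if __name__=="__main__":
    v=dict(np.load("w2.npz")); weight(v,(256,156))
    for n in("scene","top"):
        v=grab(n); np.savez(n+"1.npz",**v); 
        hsv=cv2.cvtColor(v["img"],cv2.COLOR_RGB2HSV); X=cloud(v)
        w=(hsv[...,0]>12)&(hsv[...,0]<32)&(hsv[...,1]>110)&(hsv[...,2]>70)&(X[...,0]<.5)&(X[...,0]>.35)&(abs(X[...,1]+.03)<.07)&(X[...,2]<.1)
        print(n,w.sum(),[ (X[w&(X[...,2]>.03)].min(0)+X[w&(X[...,2]>.03)].max(0))/2] if w.any() else 0)
E
python3 wt.py
```

```text
w [ 0.431 -0.034] 0.027 z 0.0344 643
w [ 0.4309 -0.034 ] 0.0118 z 0.0497 176
z max [0.03449787 0.04961326 0.05040152]
scene 186 [array([ 0.42698946, -0.03176448,  0.04086426])]
top 0 0
```

The weight hasn't moved, and yet the fingers closed to 28 mm. I'll descend to just above it and look at where the fingers really are.

```bash
python3 -m crank '[[[0,0,0],[0,0,5],0.8],[[0,0,0],[0,0,5],0.8],[[0,0,0],[0,0,5],0.8],[[0,0,0],[0,0,5],0.8],[[0,0,0],[0,0,4],0.8],[[0,0,0],[0,0,0],0.8],[[0,0,0],[0,0,0],0.8],[[0,0,0],[0,0,0],0.8]]'
python3 - <<'E'
from h import *
a=grab("wrist");b=grab("scene"); np.savez("w3.npz",**a); np.savez("s3.npz",**b)
s=b["img"][165:255,215:315]; save("w3.png",np.hstack([cv2.resize(a["img"],(400,300)),cv2.resize(s,(333,300))]),1)
print(arm.get_state()["position"])
E
```

```text
time: 7.3
position: [0.4319, -0.0338, 0.0704]
orientation: [2.219, 2.219, 0.003]
wrist_force: [-0.3, -0.1, 0.9]
finger_gap: 0.0744
grasp_force: 0.0
[ 0.43164003 -0.03374862  0.07002954]
```

View pics/w3.png

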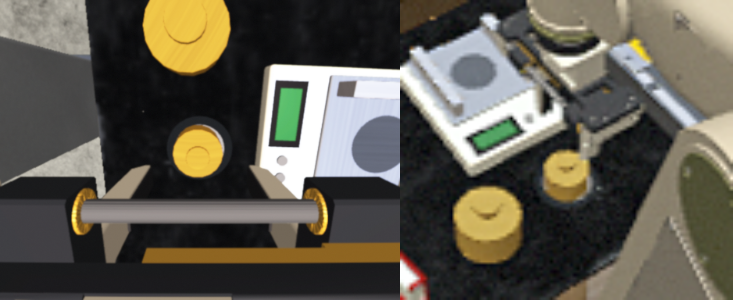

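The fingers straddle the weight properly (weight knob at (198,155) midway between finger tips at (150,165) and (250,165)). I'll try again, watching the closing step by step.

```bash
python3 -m crank '[[[0,0,0],[0,0,2],0.8],[[0,0,0],[0,0,2],0.8],[[0,0,0],[0,0,1.8],0.8],[[0,0,0],[0,0,0],0.8],[[0,0,0],[0,0,0],0.8],[[0,0,0],[0,0,0],0.4],[[0,0,0],[0,0,0],0.4],[[0,0,0],[0,0,0],0.4]]'
python3 -m crank '[[[0,0,0],[0,0,0],0.4],[[0,0,0],[0,0,0],0.4],[[0,0,0],[0,0,0],0.4],[[0,0,0],[0,0,0],0.4],[[0,0,0],[0,0,0],0.4],[[0,0,0],[0,0,0],0.4],[[0,0,0],[0,0,0],0.4],[[0,0,0],[0,0,0],0.4]]'
python3 - <<'E'
from h import *
a=grab("wrist");b=grab("scene")
s=b["img"][165:255,215:315]; save("w4.png",np.hstack([cv2.resize(a["img"],(400,300)),cv2.resize(s,(333,300))]),1)
E
```

```text
time: 8.4
position: [0.4305, -0.0335, 0.0106]
orientation: [2.221, 2.221, 0.001]
wrist_force: [-0.2, 0.6, 0.6]
finger_gap: 0.049
grasp_force: 0.0
time: 9.4
position: [0.4302, -0.0335, 0.0102]
orientation: [-2.221, -2.221, 0.0]
wrist_force: [-1.1, -0.0, 0.6]
finger_gap: 0.0371
grasp_force: 0.0
```

View pics/w4.png

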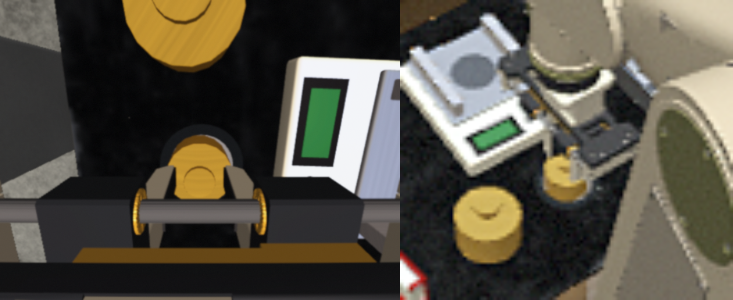

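The picture suggests the fingers sit toward the weight's -y rim rather than its middle ((160,170)/(235,170) flanking its near edge). I'll measure the finger tips by depth in both cameras.

```bash
python3 - <<'E'
from h import *
a=dict(np.load("w3.npz")); X=cloud(a)
P=np.array([.4316,-.03375,.070])
for c0,c1 in((120,215),(300,400)):
    Y=X[185:240,c0:c1].reshape(-1,3); d=a["d"][185:240,c0:c1].ravel()
    m=(d>0.1)&(Y[:,2]>.06)&(Y[:,2]<.13)&(abs(Y[:,0]-P[0])<.08)&(abs(Y[:,1]-P[1])<.08)
    p=Y[m]; 
    for lo in(.06,.07,.08,.09): 
        q=p[(p[:,2]>=lo)&(p[:,2]<lo+.01)]
        if len(q): print("wrist",c0,lo,len(q),q.min(0).round(3),q.max(0).round(3))
b=dict(np.load("s3.npz")); Y=cloud(b).reshape(-1,3)
m=(Y[:,2]>.055)&(Y[:,2]<.13)&(abs(Y[:,0]-P[0])<.1)&(Y[:,1]>-.15)&(Y[:,1]<.03); p=Y[m]
for lo in(.055,.065,.075,.085,.1):
    q=p[(p[:,2]>=lo)&(p[:,2]<lo+.01)]
    if len(q): print("scene",lo,len(q),q.min(0).round(3),q.max(0).round(3),np.median(q,0).round(3))
E
```

```text
wrist 120 0.09 16 [ 0.39  -0.037  0.097] [ 0.395 -0.024  0.1  ]
wrist 300 0.09 7 [ 0.469 -0.032  0.099] [ 0.473 -0.024  0.1  ]
scene 0.055 1 [ 0.428 -0.031  0.055] [ 0.428 -0.031  0.055] [ 0.428 -0.031  0.055]
scene 0.1 8 [ 0.467 -0.04   0.101] [ 0.481 -0.023  0.11 ] [ 0.47  -0.024  0.108]
```

Both cameras put the real finger tips about 27 mm above the reported TCP (0.097 m when 0.070 was reported). That also explains the free closing above the weight's body. I'll open, go lower gently, and watch the force.

```bash
python3 -m crank '[[[0,0,0],[0,0,-1],0.8],[[0,0,0],[0,0,0],0.8],[[0,0,0],[0,0,0],0.8],[[0,0,0],[0,0,0.6],0.8],[[0,0,0],[0,0.1,0.5],0.8],[[0,0,0],[0,0,0.4],0.8],[[0,0,0],[0,0,0.4],0.8],[[0,0,0],[0,0,0],0.8]]'
python3 - <<'E'
from h import *
for n in("wrist","scene"):
    v=grab(n); X=cloud(v); Y=X.reshape(-1,3); P=arm.get_state()["position"]
    for s in(-1,1):
        m=(v["d"].ravel()>.1)&(Y[:,2]>.004)&(Y[:,2]<.1)&((Y[:,0]-P[0])*s>.033)&((Y[:,0]-P[0])*s<.06)&(abs(Y[:,1]-P[1])<.03); q=Y[m]
        if len(q): print(n,s,len(q),"zmin",np.sort(q[:,2])[:6].round(3),q.min(0).round(3),q.max(0).round(3))
E
```

```text
time: 10.5
position: [0.4308, -0.0334, 0.0007]
orientation: [-2.221, -2.221, 0.001]
wrist_force: [0.2, -0.2, 0.3]
finger_gap: 0.0741
grasp_force: 0.0
wrist -1 2050 zmin [0.028 0.029 0.029 0.029 0.03  0.03 ] [ 0.377 -0.043  0.028] [ 0.394 -0.023  0.1  ]
wrist 1 2034 zmin [0.029 0.03  0.03  0.03  0.03  0.03 ] [ 0.468 -0.043  0.029] [ 0.485 -0.023  0.1  ]
scene -1 24 zmin [0.004 0.004 0.006 0.035 0.035 0.036] [ 0.374 -0.042  0.004] [ 0.398 -0.01   0.069]
scene 1 45 zmin [0.004 0.005 0.025 0.032 0.033 0.033] [ 0.464 -0.04   0.004] [ 0.483 -0.004  0.095]
```

Confirmed: tips are 28 mm above the reported TCP. Down another 2 cm (tips at 9 mm), then close.

```bash
python3 -m crank '[[[0,0,0],[0,0,0.7],0.8],[[0,0,0],[0,0,0.7],0.8],[[0,0,0],[0,0,0.6],0.8],[[0,0,0],[0,0,0],0.8],[[0,0,0],[0,0,0],0.3],[[0,0,0],[0,0,0],0.3],[[0,0,0],[0,0,0],0.3],[[0,0,0],[0,0,0],0.3]]'
```

```text
time: 11.6
position: [0.4311, -0.0335, -0.0186]
orientation: [-2.221, -2.221, 0.0]
wrist_force: [-2.9, -0.7, 4.0]
finger_gap: 0.0535
grasp_force: 30.0
```

```bash
python3 -m crank '[[[0,0,0],[0,0,0],0.3],[[0,0,0],[0,0,0],0.3],[[0,0,0],[0,0,0],0.3],[[0,0,0],[0,0,-1],0.3],[[0,0,0],[0,0,-1],0.3],[[0,0,0],[0,0,0],0.3],[[0,0,0],[0,0,0],0.3],[[0,0,0],[0,0,0],0.3]]'
```

```text
time: 12.6
position: [0.4309, -0.0334, 0.0009]
orientation: [-2.221, -2.221, 0.001]
wrist_force: [-0.1, 0.4, -4.3]
finger_gap: 0.0531
grasp_force: 30.0
```

The weight is held (4.3 N). I'll carry it over the pan.

```bash
python3 -m crank '[[[0,0,0],[0,0,-4],0.3],[[0,0,0],[0,0,-4],0.3],[[0,0,0],[0.3,4,-2],0.3],[[0,0,0],[0.5,5,0],0.3],[[0,0,0],[0.5,5,0],0.3],[[0,0,0],[0,3,0],0.3],[[0,0,0],[0,1.5,0],0.3],[[0,0,0],[0,0,0],0.3]]'
python3 - <<'E'
from h import *
v=grab("wrist"); np.savez("w5.npz",**v); save("w5.png",v["img"],1.2)
s=arm.get_state(); print(s["position"],s["finger_gap"],s["wrist_force"])
E
```

```text
time: 13.6
position: [0.6164, -0.0204, 0.1001]
orientation: [-2.22, -2.221, 0.001]
wrist_force: [-0.2, 0.3, -3.5]
finger_gap: 0.0531
grasp_force: 30.0
[ 0.6156797  -0.02041207  0.10019563] 0.053030238986611446 [-1.04724579 -0.00486526 -4.00018267]
```

View pics/w5.png

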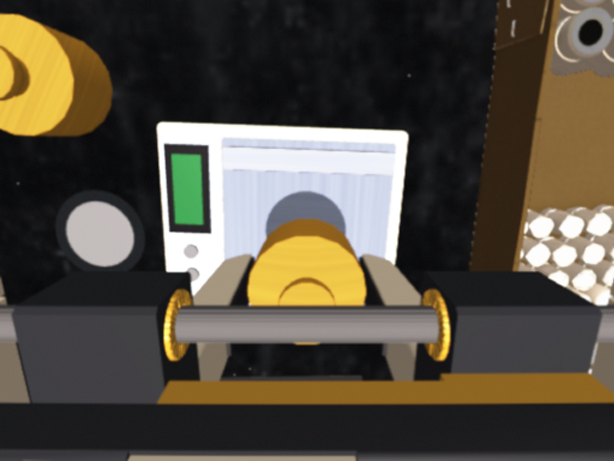

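The weight is in the grip at (306,285) over the pan; the bare mat shows at (100,234). I'll lower and release it, and measure the mat centre.

```bash
python3 -m crank '[[[0,0,0],[0,0,3],0.3],[[0,0,0],[0,0,2],0.3],[[0,0,0],[0,0,1],0.3],[[0,0,0],[0,0,0.6],0.3],[[0,0,0],[0,0,0.5],0.3],[[0,0,0],[0,0,0.5],0.3],[[0,0,0],[0,0,0.1],0.3],[[0,0,0],[0,0,0],0.3]]'
python3 - <<'E'
from h import *; from pan import *
v=dict(np.load("w5.npz")); hsv=cv2.cvtColor(v["img"],cv2.COLOR_RGB2HSV); X=cloud(v)
m=blob((hsv[...,2]>120)&(hsv[...,1]<60)&(X[...,2]<.01)&(X[...,0]<.5)&(X[...,0]>.38)&(abs(X[...,1]+.03)<.06),(83,195))
q=plane(v,outline(m),0)[:,:2].astype(np.float32); print("mat grey",cv2.minEnclosingCircle(q),cv2.fitEllipse(q))
E
```

```text
time: 14.65
position: [0.6167, -0.0205, 0.0248]
orientation: [2.221, 2.221, 0.001]
wrist_force: [0.6, -0.4, -0.9]
finger_gap: 0.0529
grasp_force: 30.0
mat grey ((0.43192294239997864, -0.037386588752269745), 0.03018018789589405) ((0.43190667033195496, -0.037405386567115784), (0.05926390364766121, 0.05934690684080124), 67.13308715820312)
```

```bash
python3 -m crank '[[[0,0,0],[0,0,0.1],0.3],[[0,0,0],[0,0,0],0.75],[[0,0,0],[0,0,0],0.75],[[0,0,0],[0,0,0],0.75],[[0,0,0],[0,0,0],0.75],[[0,0,0],[0,0,0],0.75],[[0,0,0],[0,0,0],0.75],[[0,0,0],[0,0,0],0.75]]'
python3 -m crank '[[[0,0,0],[0,0,-1],0.75],[[0,0,0],[0,0,-2],0.75],[[0,0,0],[0,0,-3],0.75],[[0,0,0],[0,0,-5],0.75],[[0,0,0],[0,0,-5],0.75],[[0,0,0],[-1,0,-5],0.75],[[0,0,0],[-1,0,0],0.75],[[0,0,0],[0,0,0],0.75]]'
cat > wt2.py <<'E'
from wt import *
v=grab("wrist"); s=arm.get_state(); print(s["time"],s["position"])
c=np.linalg.inv(v["C"])@np.r_[s["position"]-np.array([0,0,s["position"][2]-.06]),1]; px=v["K"]@(c[:3]/c[2]); print(px)
np.savez("w6.npz",**v); save("w6.png",v["img"],1)
weight2=None
hsv=cv2.cvtColor(v["img"],cv2.COLOR_RGB2HSV); X=cloud(v)
w=(hsv[...,0]>12)&(hsv[...,0]<32)&(hsv[...,1]>110)&(hsv[...,2]>70)&(X[...,0]>.5)&(X[...,0]<.7)&(abs(X[...,1]+.02)<.1)&(X[...,2]<.11)
for lo,hi in((.069,.08),(.083,.097)):
    p=X[w&(X[...,2]>lo)&(X[...,2]<hi)]
    if len(p): print(np.round(cv2.minEnclosingCircle(p[:,:2].astype(np.float32))[0],4),cv2.minEnclosingCircle(p[:,:2].astype(np.float32))[1],np.median(p[:,2]),len(p))
E
python3 wt2.py
```

```text
time: 15.65
position: [0.6162, -0.0205, 0.0232]
orientation: [-2.221, -2.221, 0.0]
wrist_force: [0.4, -1.2, -0.0]
finger_gap: 0.0699
grasp_force: 0.0
time: 16.65
position: [0.6163, -0.0411, 0.2341]
orientation: [2.222, 2.22, 0.001]
wrist_force: [-0.2, -0.4, -0.9]
finger_gap: 0.0693
grasp_force: 0.0
16.7 [ 0.61565571 -0.040609    0.23263642]
[254.25872024 166.64107315   1.        ]
[ 0.617  -0.0207] 0.02663344331085682 0.07400943376242886 1075
[ 0.6174 -0.0212] 0.011976569890975952 0.08925122694617849 319
```

The weight stands on the pan at (0.617,-0.021), base at 40 mm, 1-2 mm from the centre and released for over 1.5 s. I'll pick it up again.

```bash
python3 -m crank '[[[0,0,0],[1,0,5],0.75],[[0,0,0],[1,0,5],0.75],[[0,0,0],[0,0,5],0.75],[[0,0,0],[0,0,3],0.75],[[0,0,0],[0,0,2],0.75],[[0,0,0],[0,0,1],0.75],[[0,0,0],[0,0,0],0.75],[[0,0,0],[0,0,0],0.3]]'
python3 -m crank '[[[0,0,0],[0,0,0],0.3],[[0,0,0],[0,0,0],0.3],[[0,0,0],[0,0,0],0.3],[[0,0,0],[0,0,0],0.3],[[0,0,0],[0,0,-1],0.3],[[0,0,0],[0,0,-2],0.3],[[0,0,0],[0,0,-3],0.3],[[0,0,0],[0,0,-2],0.3]]'
```

```text
time: 17.7
position: [0.6174, -0.0206, 0.0248]
orientation: [2.22, 2.22, 0.002]
wrist_force: [-0.5, 0.5, 0.9]
finger_gap: 0.064
grasp_force: 0.0
time: 18.7
position: [0.6167, -0.0205, 0.1057]
orientation: [2.221, 2.221, 0.001]
wrist_force: [0.2, -0.9, -4.1]
finger_gap: 0.0533
grasp_force: 30.0
```

```bash
python3 -m crank '[[[0,0,0],[0,-3,0],0.3],[[0,0,0],[-0.7,-5,0],0.3],[[0,0,0],[-0.5,-5,0],0.3],[[0,0,0],[-0.5,-4,0],0.3],[[0,0,0],[0,-1.5,3],0.3],[[0,0,0],[0,0,3],0.3],[[0,0,0],[0,0,2],0.3],[[0,0,0],[0,0,1],0.3]]'
python3 -m crank '[[[0,0,0],[0,0,1],0.3],[[0,0,0],[0,0,0.7],0.3],[[0,0,0],[0,0,0.6],0.3],[[0,0,0],[0,0,0.5],0.3],[[0,0,0],[0,0,0.3],0.3],[[0,0,0],[0,0,0],0.3],[[0,0,0],[0,0,0],0.3],[[0,0,0],[0,0,0],0.3]]'
```

```text
time: 19.7
position: [0.4304, -0.0373, 0.0126]
orientation: [-2.221, -2.221, 0.001]
wrist_force: [0.4, -0.6, -3.9]
finger_gap: 0.0529
grasp_force: 30.0
time: 20.7
position: [0.4315, -0.0377, -0.0149]
orientation: [-2.221, -2.222, 0.001]
wrist_force: [-18.6, 3.3, 33.0]
finger_gap: 0.0531
grasp_force: 30.1
```

Contact is felt. I'll ease off, release, rise, and move to view the rack.

```bash
python3 -m crank '[[[0,0,0],[0,0,-0.15],0.3],[[0,0,0],[0,0,0],0.7],[[0,0,0],[0,0,0],0.7],[[0,0,0],[0,0,0],0.7],[[0,0,0],[0,0,-2],0.7],[[0,0,0],[0,0,-4],0.7],[[0,0,0],[0,0,-5],0.7],[[0,0,0],[0,0,-5],0.7]]'
python3 -m crank '[[[0,0,0],[-4,2,-4],0.8],[[0,0,0],[-4,2,-4],0.8],[[0,0,0],[-4,2,-4],0.8],[[0,0,0],[-4,2,-4],0.8],[[0,0,0],[-1,2,-4],0.8],[[0,0,0],[0,0,-3],0.8],[[0,0,0],[0,0,0],0.8],[[0,0,0],[0,0,0],0.8]]'
cat > rack.py <<'E'
from h import *; from pan import blob,outline
v=grab("wrist"); np.savez("w7.npz",**v); save("w7.png",v["img"],1.3)
s=arm.get_state(); print(s["time"],s["position"])
hsv=cv2.cvtColor(v["img"],cv2.COLOR_RGB2HSV); X=cloud(v)
ok=(X[...,0]>.35)&(X[...,0]<.75)&(X[...,1]<-.1)&(X[...,1]>-.4)&(X[...,2]<.1)&(X[...,2]>.02)
for nm,lo,hi in(("blue",100,125),("yellow",18,34),("green",45,85)):
    m=((hsv[...,0]>=lo)&(hsv[...,0]<=hi)&(hsv[...,1]>130)&(hsv[...,2]>60)&ok).astype(np.uint8)
    if m.sum()<150: print(nm,"none",m.sum()); continue
    m=blob(m>0,np.argwhere(m).mean(0)[::-1]); q=plane(v,outline(m),.0425)[:,:2].astype(np.float32)
    r=cv2.minAreaRect(q); print(nm,np.round(r,4).tolist() if 0 else r,"z",np.median(X[m][:,2]))
    c=np.array(r[0]); e=(abs(X[...,0]-c[0])<.034)&(abs(X[...,1]-c[1])<.075)&(X[...,2]>.0375)&(X[...,2]<.05)&~m
    for side in(1,-1):
        f=X[e&((X[...,1]-c[1])*side>.03)]; print("  end",side,len(f),np.percentile(f,[2,50,98],axis=0).round(4).tolist() if len(f) else 0)
# divider heights mid-bay
for x in np.arange(.42,.70,.01):
    p=X[(abs(X[...,0]-x)<.003)&(abs(X[...,1]+.25)<.02)&(v["d"]>0)]; print(round(x,2),np.median(p[:,2]).round(3) if len(p) else None,end="; ")
w=X[(X[...,0]<.47)&(abs(X[...,1]+.037)<.04)&(X[...,2]>.03)&(X[...,2]<.038)]; print("\nweight",cv2.minEnclosingCircle(w[:,:2].astype(np.float32)) if len(w) else None)
E
python3 rack.py
```

```text
time: 21.7
position: [0.4309, -0.0374, 0.145]
orientation: [-2.221, -2.221, 0.0]
wrist_force: [0.2, -0.7, -0.4]
finger_gap: 0.0651
grasp_force: 0.0
time: 22.7
position: [0.5311, -0.2073, 0.3724]
orientation: [-2.22, -2.221, 0.001]
wrist_force: [-0.3, -0.8, 0.7]
finger_gap: 0.0747
grasp_force: 0.0
22.75 [ 0.53080017 -0.20714856  0.37192754]
blue ((0.6213814616203308, -0.2499256432056427), (0.03957050293684006, 0.07157520204782486), 1.8171039819717407) z 0.041826744818921346
  end 1 475 [[0.5944, -0.216, 0.0382], [0.6209, -0.1985, 0.0402], [0.6486, -0.1823, 0.0426]]
  end -1 426 [[0.5944, -0.32, 0.0382], [0.622, -0.3016, 0.0401], [0.6485, -0.2826, 0.0421]]
yellow ((0.5259932279586792, -0.2537648677825928), (0.03980141505599022, 0.0706377625465393), 0.012276682071387768) z 0.041750356962911184
  end 1 483 [[0.4979, -0.2195, 0.038], [0.5271, -0.2022, 0.0403], [0.5544, -0.1842, 0.0425]]
  end -1 400 [[0.4979, -0.3221, 0.0383], [0.525, -0.3048, 0.0401], [0.5539, -0.2876, 0.0419]]
green none 0
0.42 0.005; 0.43 0.005; 0.44 0.005; 0.45 0.005; 0.46 0.005; 0.47 0.005; 0.48 0.005; 0.49 0.005; 0.5 0.007; 0.51 0.042; 0.52 0.042; 0.53 0.042; 0.54 0.042; 0.55 0.041; 0.56 0.005; 0.57 0.005; 0.58 0.005; 0.59 0.005; 0.6 0.04; 0.61 0.042; 0.62 0.042; 0.63 0.042; 0.64 0.042; 0.65 None; 0.66 0.005; 0.67 0.005; 0.68 -0.0; 0.69 -0.001; 
weight ((0.43227046728134155, -0.03856755048036575), 0.02693842351436615)
```

View pics/w7.png

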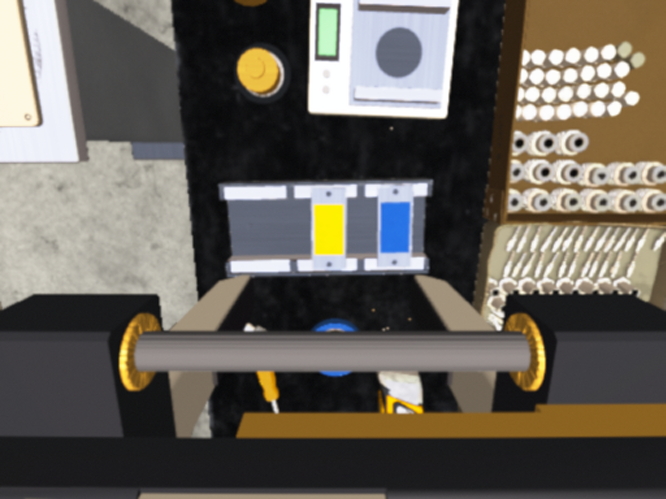

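The rack holds blue (px 395,227) and yellow (329,229) with no mid-bay dividers; the weight is back on its mat at (260,70), 1 mm off. Now over the blue panel, checking the tray height beyond it.

```bash
python3 - <<'E'
from h import *
v=dict(np.load("w7.npz")); X=cloud(v)
m=(X[...,0]>.68)&(X[...,0]<.85)&(abs(X[...,1]+.25)<.1)
p=X[m]; print(np.percentile(p[:,2],[50,95,99]), p[p[:,2]>.03].min(0))
E
python3 -m crank '[[[0,0,0],[-2,3,5],0.75],[[0,0,0],[-2.3,3,5],0.75],[[0,0,0],[0,3,5],0.75],[[0,0,0],[0,0.05,5],0.75],[[0,0,0],[0,0,5],0.75],[[0,0,0],[0,0,3],0.75],[[0,0,0],[0,0,0],0.75],[[0,0,0],[0,0,0],0.75]]'
```

```text
[0.00311671 0.06259918 0.06730085] [ 0.75018738 -0.34999888  0.03003926]
time: 23.75
position: [0.6219, -0.2504, 0.0949]
orientation: [2.221, 2.221, 0.0]
wrist_force: [0.1, 0.4, -0.0]
finger_gap: 0.0699
grasp_force: 0.0
```

```bash
python3 -m crank '[[[0,0,0],[0.05,0,3],0.75],[[0,0,0],[0,0,3],0.75],[[0,0,0],[0,0,2],0.75],[[0,0,0],[0,0,1.4],0.75],[[0,0,0],[0,0,1],0.75],[[0,0,0],[0,0,0],0.75],[[0,0,0],[0,0,0],0.75],[[0,0,0],[0,0,0],0.3]]'
python3 -m crank '[[[0,0,0],[0,0,0],0.3],[[0,0,0],[0,0,0],0.3],[[0,0,0],[0,0,0],0.3],[[0,0,0],[0,0,0],0.3],[[0,0,0],[0,0,0],0.3],[[0,0,0],[0,0,-1],0.3],[[0,0,0],[0,0,-1],0.3],[[0,0,0],[0,0,0],0.3]]'
```

```text
time: 24.75
position: [0.6223, -0.2502, -0.0092]
orientation: [2.22, 2.22, 0.001]
wrist_force: [-0.5, -0.1, -0.6]
finger_gap: 0.0636
grasp_force: 0.0
time: 25.75
position: [0.6227, -0.2504, 0.0114]
orientation: [2.22, 2.22, 0.001]
wrist_force: [0.2, 0.2, -2.8]
finger_gap: 0.0493
grasp_force: 30.0
```

The panel is held (2.8 N). Carrying it over the pan.

```bash
python3 -m crank '[[[0,0,0],[0,0,-4],0.3],[[0,0,0],[2,0,-3],0.3],[[0,0,0],[4,-0.3,0],0.3],[[0,0,0],[5,-0.3,0],0.3],[[0,0,0],[5,0,0],0.3],[[0,0,0],[4,0,0],0.3],[[0,0,0],[2,0,0],0.3],[[0,0,2],[1,0,0],0.3]]'
cat > chk.py <<'E'
from h import *; from pan import blob,outline
import sys
# usage: chk.py colour(blue/yellow) ztop xmin xmax ymin ymax -> coat pose in wrist view
def coat(v,nm,z,box):
    lo,hi={"blue":(100,125),"yellow":(20,34)}[nm]
    hsv=cv2.cvtColor(v["img"],cv2.COLOR_RGB2HSV); X=cloud(v)
    m=(hsv[...,0]>=lo)&(hsv[...,0]<=hi)&(hsv[...,1]>130)&(hsv[...,2]>60)&(X[...,0]>box[0])&(X[...,0]<box[1])&(X[...,1]>box[2])&(X[...,1]<box[3])&(X[...,2]>.02)
    n,l,st,c=cv2.connectedComponentsWithStats(m.astype(np.uint8)); m=l==1+np.argmax(st[1:,4])
    q=plane(v,outline(m),z)[:,:2].astype(np.float32); print(nm,cv2.minAreaRect(q),"z",np.median(X[m][:,2]),m.sum())
v=grab("wrist"); np.savez("wc.npz",**v); s=arm.get_state(); print(s["time"],np.round(s["position"],4),np.round(s["wrist_force"],1))
coat(v,sys.argv[1],float(sys.argv[2]),list(map(float,sys.argv[3:7])))
E
python3 chk.py blue 0.13 0.55 0.7 -0.1 0.1
```

```text
time: 26.75
position: [0.6156, -0.019, 0.0797]
orientation: [2.259, 2.183, -0.0]
wrist_force: [0.7, -0.1, -2.9]
finger_gap: 0.0495
grasp_force: 30.0
26.8 [ 0.6156 -0.0183  0.0797] [ 0.4  1.4 -3.7]
blue ((0.6158683896064758, -0.005039094015955925), (0.04435558244585991, 0.04202580451965332), 88.66038513183594) z 0.1312220064212321 6185
```

```bash
python3 -m crank '[[[0,0,0],[-0.15,0.05,2],0.3],[[0,0,0],[0,0,1.5],0.3],[[0,0,0],[0,0,0.8],0.3],[[0,0,0],[0,0,0.4],0.3],[[0,0,0],[0,0,0.3],0.3],[[0,0,0],[0,0,0.3],0.3],[[0,0,0],[0,0,0.1],0.3],[[0,0,0],[0,0,0],0.3]]'
```

```text
time: 27.8
position: [0.6165, -0.0216, 0.0264]
orientation: [2.259, 2.182, 0.001]
wrist_force: [-0.3, -0.1, -1.6]
finger_gap: 0.0491
grasp_force: 30.0
```

```bash
python3 -m crank '[[[0,0,0],[0,0,0.15],0.3],[[0,0,0],[0,0,0.1],0.3],[[0,0,0],[0,0,0],0.75],[[0,0,0],[0,0,0],0.75],[[0,0,0],[0,0,0],0.75],[[0,0,0],[0,0,0],0.75],[[0,0,0],[0,0,0],0.75],[[0,0,0],[0,0,0],0.75]]'
python3 -m crank '[[[0,0,0],[0,0,-1],0.75],[[0,0,0],[0,0,-3],0.75],[[0,0,0],[0,0,-5],0.75],[[0,0,0],[0,0,-5],0.75],[[0,0,0],[2,0,-5],0.75],[[0,0,0],[0,0,-3],0.75],[[0,0,0],[0,0,0],0.75],[[0,0,0],[0,0,0],0.75]]'
python3 chk.py blue 0.077 0.55 0.7 -0.1 0.1
```

```text
time: 28.8
position: [0.6161, -0.0214, 0.0233]
orientation: [-2.26, -2.182, 0.0]
wrist_force: [-0.2, 0.2, -0.6]
finger_gap: 0.0696
grasp_force: 0.0
time: 29.8
position: [0.6163, -0.0015, 0.2424]
orientation: [-2.259, -2.182, 0.001]
wrist_force: [0.4, 0.3, -0.8]
finger_gap: 0.0699
grasp_force: 0.0
29.85 [ 0.6159 -0.0015  0.2416] [ 0.6 -0.4  0.6]
blue ((0.6162188053131104, -0.021624267101287842), (0.0721236914396286, 0.03980178385972977), 88.74939727783203) z 0.07540877507923793 1723
```

Blue lies at (0.6162,-0.0216), centre height ~72 mm, well within tolerance, and released for over 1.5 s. Next I locate the carrier.

```bash
cat > car.py <<'E'
from h import *
import sys
def carrier(v):
    hsv=cv2.cvtColor(v["img"],cv2.COLOR_RGB2HSV); X=cloud(v)
    reg=(X[...,0]>.3)&(X[...,0]<.85)&(X[...,1]>.12)&(X[...,1]<.42)
    w=reg&(hsv[...,1]<70)&(hsv[...,2]>130)&(X[...,2]>.025)&(X[...,2]<.048)
    n,l,s,c=cv2.connectedComponentsWithStats(w.astype(np.uint8))
    C=[]
    for i in range(1,n):
        if s[i,4]<30: continue
        ys,xs=np.nonzero(l==i); q=plane(v,np.c_[xs,ys],.035)[:,:2].astype(np.float32); r=cv2.minAreaRect(q); print(np.round(c[i]),s[i,4],np.round(r[0],4),np.round(r[1],3),"z",np.median(X[l==i][:,2]).round(4)); 
    red=reg&((hsv[...,0]<8)|(hsv[...,0]>172))&(hsv[...,1]>120)&(hsv[...,2]>70)
    n,l,s,c=cv2.connectedComponentsWithStats(red.astype(np.uint8)); k=l==1+np.argmax(s[1:,4])
    print("red",s[1:,4].max(),X[k].min(0).round(3),X[k].max(0).round(3))
if __name__=="__main__":
    carrier(dict(np.load("top1.npz"))); carrier(dict(np.load("top0.npz")))
    carrier(dict(np.load("scene0.npz")))
E
python3 car.py
```

```text
[162. 118.] 46 [0.8414 0.2936] [0.032 0.021] z 0.035
[179. 171.] 134 [0.6383 0.2307] [0.093 0.02 ] z 0.0369
[148. 176.] 169 [0.6256 0.3407] [0.094 0.025] z 0.0373
[182. 199.] 140 [0.5391 0.2191] [0.092 0.02 ] z 0.0369
[153. 217.] 353 [0.4763 0.3231] [0.194 0.025] z 0.0367
[185. 227.] 145 [0.4382 0.2076] [0.093 0.02 ] z 0.037
red 1976 [ 0.377  0.202 -0.008] [0.702 0.337 0.047]
[162. 118.] 49 [0.8393 0.2928] [0.03  0.023] z 0.0346
[179. 171.] 133 [0.6396 0.2309] [0.09 0.02] z 0.0378
[148. 176.] 169 [0.6258 0.3406] [0.094 0.025] z 0.0365
[182. 199.] 138 [0.5391 0.2191] [0.092 0.02 ] z 0.0372
[153. 217.] 345 [0.4761 0.3236] [0.194 0.025] z 0.0363
[185. 227.] 147 [0.4382 0.2076] [0.093 0.02 ] z 0.0369
red 1883 [ 0.377  0.208 -0.005] [0.689 0.339 0.044]
[197. 229.] 339 [0.5314 0.2231] [0.301 0.024] z 0.0341
[159. 226.] 84 [0.6256 0.342 ] [0.086 0.019] z 0.0353
[173. 242.] 92 [0.5265 0.3306] [0.087 0.018] z 0.0342
[187. 259.] 90 [0.4271 0.3206] [0.088 0.017] z 0.0351
red 1588 [ 0.364  0.215 -0.009] [0.708 0.361 0.047]
```

```bash
python3 -m crank '[[[0,0,0],[4,-2,-4],0.75],[[0,0,0],[4,-2,-4],0.75],[[0,0,0],[4,-2,-4],0.75],[[0,0,0],[4,-2,-4],0.75],[[0,0,0],[3,0,0],0.75],[[0,0,0],[0,0,0],0.75],[[0,0,0],[0,0,0],0.75],[[0,0,0],[0,0,0],0.75]]'
python3 - <<'E'
from h import *; from car import carrier
v=grab("wrist"); np.savez("w8.npz",**v); save("w8.png",v["img"],1.2); print(arm.get_state()["position"]); carrier(v)
E
```

```text
time: 30.85
position: [0.5435, 0.1901, 0.4022]
orientation: [-2.261, -2.18, 0.003]
wrist_force: [-0.6, 0.2, 0.6]
finger_gap: 0.0699
grasp_force: 0.0
[0.54351854 0.19011369 0.4025192 ]
[297.  64.] 559 [0.6251 0.3421] [0.09  0.019] z 0.0342
[243.  73.] 555 [0.5255 0.3306] [0.09 0.02] z 0.0342
[189.  82.] 532 [0.4259 0.3192] [0.09  0.019] z 0.0341
[413.  89.] 163 [0.8419 0.291 ] [0.023 0.026] z 0.0327
[304. 125.] 488 [0.6377 0.2327] [0.09 0.02] z 0.0344
[252. 133.] 479 [0.5381 0.2212] [0.09 0.02] z 0.0344
[201. 141.] 470 [0.4383 0.2098] [0.09 0.02] z 0.0342
[391. 167.] 36 [0.8142 0.1476] [0.024 0.01 ] z 0.0399
red 8758 [ 0.362  0.185 -0.004] [0.7   0.37  0.597]
```

View pics/w8.png

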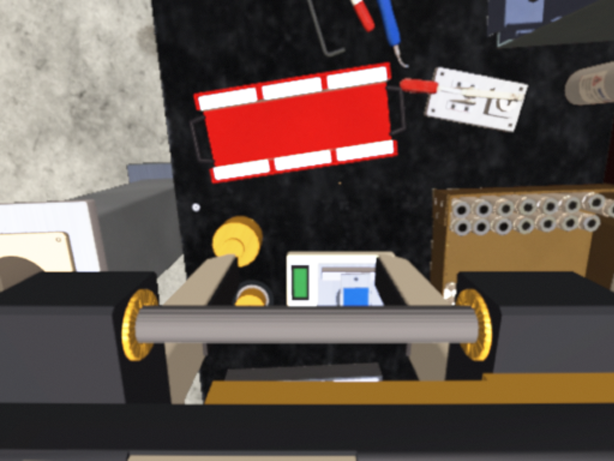

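The picture shows the empty red carrier at (300,120); bay centres are (0.6314,0.2874), (0.5318,0.2759), (0.4321,0.2645), yaw +6.5°. I'll check the handle heights, then return to the pan for blue.

```bash
python3 - <<'E'
from h import *
v=dict(np.load("w8.npz")); X=cloud(v)
for a,b in((.70,.74),(.33,.365)):
    m=(X[...,0]>a)&(X[...,0]<b)&(X[...,1]>.2)&(X[...,1]<.35); print(np.percentile(X[m][:,2],[50,95,99,100]).round(3),X[m&(X[...,2]>.03)][:,:2].round(3)[::6].tolist()[:12])
E
python3 -m crank '[[[0,0,0],[-4,1.6,4],0.75],[[0,0,0],[-4,1.6,4],0.75],[[0,0,0],[-4,1.6,4],0.75],[[0,0,0],[-4,1.6,4],0.75],[[0,0,0],[-4.9,1.6,3],0.75],[[0,0,0],[0,0,5],0.75],[[0,0,0],[0,0,5],0.75],[[0,0,0],[0,0,3],0.75]]'
```

```text
[-0.     0.044  0.05   0.052] [[0.705, 0.337], [0.715, 0.336], [0.705, 0.336], [0.714, 0.334], [0.724, 0.333], [0.709, 0.333], [0.719, 0.332], [0.728, 0.331], [0.74, 0.331], [0.709, 0.331], [0.718, 0.33], [0.728, 0.329]]
[-0.001  0.023  0.026  0.027] []
time: 31.9
position: [0.614, -0.0215, 0.0797]
orientation: [-2.26, -2.178, 0.004]
wrist_force: [-0.2, 0.3, -0.5]
finger_gap: 0.0692
grasp_force: 0.0
```

```bash
python3 -m crank '[[[0,0,0],[0,0,0],0.75],[[0,0,0],[0,0,2],0.75],[[0,0,0],[0,0,2],0.75],[[0,0,0],[0,0,1.6],0.75],[[0,0,0],[0,0,0],0.75],[[0,0,0],[0,0,0],0.3],[[0,0,0],[0,0,0],0.3],[[0,0,0],[0,0,0],0.3]]'
python3 -m crank '[[[0,0,0],[0,0,0],0.3],[[0,0,0],[0,0,0],0.3],[[0,0,0],[0,0,0],0.3],[[0,0,0],[0,0,-1],0.3],[[0,0,0],[0,0,-2],0.3],[[0,0,0],[0,0,-3],0.3],[[0,0,0],[0,0,-2],0.3],[[0,0,0],[0,0,0],0.3]]'
```

```text
time: 32.9
position: [0.6168, -0.0205, 0.0282]
orientation: [2.259, 2.182, 0.002]
wrist_force: [1.5, -1.0, -1.2]
finger_gap: 0.0496
grasp_force: 30.0
time: 33.9
position: [0.6179, -0.0206, 0.1103]
orientation: [2.257, 2.18, 0.005]
wrist_force: [0.8, 0.3, -2.8]
finger_gap: 0.0495
grasp_force: 30.0
```

```bash
python3 -m crank '[[[0,0,0],[3,-1,0],0.3],[[0,0,0],[5,-1.6,0],0.3],[[0,0,0],[5,-1.6,0],0.3],[[0,0,0],[5,-1.6,0],0.3],[[0,0,0],[5,-1.6,0],0.3],[[0,0,0],[4.3,-1.6,0],0.3],[[0,0,0],[2,-0.6,0],0.3],[[0,0,-8.5],[0,0,0],0.3]]'
python3 -m crank '[[[0,0,0],[0,0,0],0.3],[[0,0,0],[0,0,0],0.3],[[0,0,0],[0,0,0],0.3],[[0,0,0],[0,0,0],0.3],[[0,0,0],[0,0,0],0.3],[[0,0,0],[0,0,0],0.3],[[0,0,0],[0,0,0],0.3],[[0,0,0],[0,0,0],0.3]]'
```

```text
time: 34.9
position: [0.5293, 0.2769, 0.1062]
orientation: [-2.086, -2.348, 0.002]
wrist_force: [0.6, -0.3, -3.2]
finger_gap: 0.0495
grasp_force: 30.0
time: 35.9
position: [0.5304, 0.2758, 0.1074]
orientation: [2.092, 2.344, 0.0]
wrist_force: [-0.7, -0.1, -2.6]
finger_gap: 0.0495
grasp_force: 30.0
```

```bash
python3 -m crank '[[[0,0,0],[0.1,0.15,4],0.3],[[0,0,0],[0,0,3],0.3],[[0,0,0],[0,0,2],0.3],[[0,0,0],[0,0,1],0.3],[[0,0,0],[0,0,0.5],0.3],[[0,0,0],[0,0,0.3],0.3],[[0,0,0],[0,0,0.2],0.3],[[0,0,0],[0,0,0],0.3]]'
```

```text
time: 36.9
position: [0.5321, 0.277, -0.0022]
orientation: [2.092, 2.344, 0.001]
wrist_force: [-0.0, -0.4, -2.4]
finger_gap: 0.0495
grasp_force: 30.0
```

```bash
python3 -m crank '[[[0,0,0],[0,0,0.2],0.3],[[0,0,0],[0,0,0.15],0.3],[[0,0,0],[0,0,0.1],0.3],[[0,0,0],[0,0,0],0.3],[[0,0,0],[0,0,0],0.3],[[0,0,0],[0,0,0],0.3],[[0,0,0],[0,0,0],0.3],[[0,0,0],[0,0,0],0.3]]'
```

```text
time: 37.9
position: [0.532, 0.277, -0.0054]
orientation: [2.092, 2.344, 0.0]
wrist_force: [-5.8, -3.2, 11.5]
finger_gap: 0.0492
grasp_force: 30.0
```

Contact. I'll release, rise, and check.

```bash
python3 -m crank '[[[0,0,0],[0,0,-0.05],0.3],[[0,0,0],[0,0,0],0.75],[[0,0,0],[0,0,0],0.75],[[0,0,0],[0,0,0],0.75],[[0,0,0],[0,0,-1],0.75],[[0,0,0],[0,0,-3],0.75],[[0,0,0],[0,0,-5],0.75],[[0,0,0],[0,0,-6],0.75]]'
python3 -m crank '[[[0,0,0],[-2,0,-5],0.75],[[0,0,0],[-4,0,-4],0.75],[[0,0,0],[-4,0,-4],0.75],[[0,0,0],[-2,0,-4],0.75],[[0,0,0],[0,0,-2],0.75],[[0,0,0],[0,0,0],0.75],[[0,0,0],[0,0,0],0.75],[[0,0,0],[0,0,0],0.75]]'
python3 chk.py blue 0.0425 0.4 0.7 0.18 0.4
python3 - <<'E'
from h import *
v=dict(np.load("wc.npz")); X=cloud(v)
hsv=cv2.cvtColor(v["img"],cv2.COLOR_RGB2HSV); w=X[(X[...,2]>.03)&(X[...,2]<.038)&(X[...,0]<.48)&(X[...,0]>.38)&(X[...,1]<.03)&(hsv[...,1]>110)]; print("weight",len(w),cv2.minEnclosingCircle(w[:,:2].astype(np.float32)) if len(w) else None)
print(arm.get_state()["orientation"])
E
```

```text
time: 38.9
position: [0.5309, 0.2765, 0.1444]
orientation: [-2.091, -2.343, 0.003]
wrist_force: [0.3, 0.2, 0.5]
finger_gap: 0.0698
grasp_force: 0.0
time: 39.9
position: [0.5446, 0.1579, 0.3316]
orientation: [-2.09, -2.343, 0.003]
wrist_force: [0.2, -0.3, -0.5]
finger_gap: 0.0695
grasp_force: 0.0
39.95 [0.5447 0.1579 0.3318] [-0.8  0.4 -0.3]
blue ((0.5316522717475891, 0.2754793167114258), (0.03923158347606659, 0.07133015245199203), 7.127809524536133) z 0.04169378877311028 1198
weight 44 ((0.4400838017463684, -0.10607028007507324), 0.08282951265573502)
[-2.0902634  -2.34326905  0.00312382]
```

Blue lies in the middle bay at (0.5317,0.2755), yaw 7°, at the right height. Now back to the rack for yellow, with a check on the way.

```bash
python3 -m crank '[[[0,0,6.5],[0,0,0],0.75],[[0,0,0],[-5.5,0,-1],0.75],[[0,0,0],[-5.5,-0.5,0],0.75],[[0,0,0],[-5.5,-0.5,0],0.75],[[0,0,0],[-5.5,-0.5,0],0.75],[[0,0,0],[-5.5,-0.3,0],0.75],[[0,0,0],[-5.5,0,0],0.75],[[0,0,0],[-3.5,0,0],0.75]]'
python3 - <<'E'
import sys; sys.argv=["","yellow","0.0425","0.4","0.7","-0.4","-0.1"]
exec(open("chk.py").read())
hsv=cv2.cvtColor(v["img"],cv2.COLOR_RGB2HSV); X=cloud(v); w=X[(X[...,2]>.03)&(X[...,2]<.038)&(X[...,0]<.48)&(X[...,0]>.36)&(X[...,1]<.03)&(X[...,1]>-.13)&(hsv[...,1]>110)]; print("weight",len(w),cv2.minEnclosingCircle(w[:,:2].astype(np.float32)) if len(w) else None)
X2=X; c=(.526,-.2538)
for side in(1,-1):
    f=X[(abs(X[...,0]-c[0])<.035)&((X[...,1]-c[1])*side>.038)&((X[...,1]-c[1])*side<.07)&(X[...,2]>.0385)&(X[...,2]<.05)]; print(side,len(f),f.mean(0))
E
```

```text
time: 40.95
position: [0.5267, -0.2095, 0.3422]
orientation: [-2.222, -2.219, 0.001]
wrist_force: [0.2, 0.3, -0.1]
finger_gap: 0.0698
grasp_force: 0.0
41.0 [ 0.5262 -0.2127  0.3416] [-1.7 -1.5 -0.9]
yellow ((0.5261610150337219, -0.25312352180480957), (0.07042251527309418, 0.03943802788853645), 89.93379974365234) z 0.041753922305812374 920
weight 710 ((0.4319323003292084, -0.039000049233436584), 0.02687658928334713)
1 477 [ 0.52638902 -0.2002027   0.04029161]
-1 406 [ 0.52697598 -0.3068593   0.04017121]
```

```bash
python3 -m crank '[[[0,0,0],[-2,0,5],0.75],[[0,0,0],[-2.1,0,5],0.75],[[0,0,0],[0,0,5],0.75],[[0,0,0],[0,0,5],0.75],[[0,0,0],[0,0,4.5],0.75],[[0,0,0],[0,0,0],0.75],[[0,0,0],[0,0,0],0.75],[[0,0,0],[0,0,0],0.75]]'
```

```text
time: 42.0
position: [0.5292, -0.2492, 0.1014]
orientation: [2.218, 2.219, 0.002]
wrist_force: [-0.4, -0.1, -0.1]
finger_gap: 0.0697
grasp_force: 0.0
```

```bash
python3 -m crank '[[[0,0,0],[-0.4,-0.2,3],0.75],[[0,0,0],[0,0,3],0.75],[[0,0,0],[0,0,2],0.75],[[0,0,0],[0,0,2],0.75],[[0,0,0],[0,0,1],0.75],[[0,0,0],[0,0,0],0.75],[[0,0,0],[0,0,0],0.75],[[0,0,0],[0,0,0],0.3]]'
python3 -m crank '[[[0,0,0],[0,0,0],0.3],[[0,0,0],[0,0,0],0.3],[[0,0,0],[0,0,0],0.3],[[0,0,0],[0,0,0],0.3],[[0,0,0],[0,0,0],0.3],[[0,0,0],[0,0,-1],0.3],[[0,0,0],[0,0,-2],0.3],[[0,0,0],[0,0,0],0.3]]'
```

```text
time: 43.0
position: [0.5261, -0.2528, -0.0106]
orientation: [2.22, 2.22, 0.001]
wrist_force: [0.6, -0.3, -0.3]
finger_gap: 0.064
grasp_force: 0.0
time: 44.0
position: [0.5272, -0.2534, 0.0211]
orientation: [2.218, 2.218, 0.002]
wrist_force: [-0.0, 0.5, -2.5]
finger_gap: 0.0496
grasp_force: 30.0
```

```bash
python3 -m crank '[[[0,0,0],[0,0,-4],0.3],[[0,0,0],[2,1,-3],0.3],[[0,0,0],[4,2,0],0.3],[[0,0,0],[5,2,0],0.3],[[0,0,0],[5,2,0],0.3],[[0,0,0],[4,1.5,0],0.3],[[0,0,0],[2.2,0.4,0],0.3],[[0,0,2],[1,0,0],0.3]]'
python3 -m crank '[[[0,0,0],[0,0,0],0.3],[[0,0,0],[0,0,0],0.3],[[0,0,0],[0,0,0],0.3],[[0,0,0],[0,0,0],0.3],[[0,0,0],[0,0,0],0.3],[[0,0,0],[0,0,0],0.3],[[0,0,0],[0,0,0],0.3],[[0,0,0],[0,0,0],0.3]]'
```

```text
time: 45.0
position: [0.6142, -0.0191, 0.088]
orientation: [-2.259, -2.183, 0.001]
wrist_force: [0.5, -1.1, -3.3]
finger_gap: 0.0496
grasp_force: 30.0
time: 46.0
position: [0.6144, -0.0203, 0.0883]
orientation: [2.26, 2.182, -0.0]
wrist_force: [-0.0, 0.3, -2.8]
finger_gap: 0.0494
grasp_force: 30.0
```

```bash
python3 -m crank '[[[0,0,0],[-0.05,0.2,2.5],0.3],[[0,0,0],[0,0,1.5],0.3],[[0,0,0],[0,0,1],0.3],[[0,0,0],[0,0,0.5],0.3],[[0,0,0],[0,0,0.4],0.3],[[0,0,0],[0,0,0.3],0.3],[[0,0,0],[0,0,0.2],0.3],[[0,0,0],[0,0,0],0.3]]'
python3 -m crank '[[[0,0,0],[0,0,0.1],0.3],[[0,0,0],[0,0,0],0.3],[[0,0,0],[0,0,0],0.75],[[0,0,0],[0,0,0],0.75],[[0,0,0],[0,0,0],0.75],[[0,0,0],[0,0,0],0.75],[[0,0,0],[0,0,0],0.75],[[0,0,0],[0,0,0],0.75]]'
python3 -m crank '[[[0,0,0],[0,0,-1],0.75],[[0,0,0],[0,0,-3],0.75],[[0,0,0],[0,0,-5],0.75],[[0,0,0],[0,0,-5],0.75],[[0,0,0],[2,0,-5],0.75],[[0,0,0],[0,0,-3],0.75],[[0,0,0],[0,0,0],0.75],[[0,0,0],[0,0,0],0.75]]'
python3 chk.py yellow 0.077 0.55 0.7 -0.1 0.1
```

```text
time: 47.0
position: [0.6167, -0.0209, 0.0247]
orientation: [2.259, 2.182, 0.001]
wrist_force: [0.8, 1.0, -0.5]
finger_gap: 0.0496
grasp_force: 30.0
time: 48.0
position: [0.6163, -0.0209, 0.0233]
orientation: [-2.26, -2.182, 0.0]
wrist_force: [0.5, 0.0, 1.2]
finger_gap: 0.0693
grasp_force: 0.0
time: 49.0
position: [0.6166, -0.001, 0.2425]
orientation: [-2.259, -2.182, 0.001]
wrist_force: [-0.5, 0.5, -1.1]
finger_gap: 0.0697
grasp_force: 0.0
49.05 [ 0.6162 -0.001   0.2416] [-0.6  0.3 -0.1]
yellow ((0.6169194579124451, -0.02170597016811371), (0.07037778943777084, 0.04074983671307564), 87.99744415283203) z 0.07518009668615322 1698
```

Yellow lies centred on the pan (0.6169,-0.0217) at the right height, released for over 1.5 s. Picking it up again.

```bash
python3 -m crank '[[[0,0,0],[-2,0,5],0.75],[[0,0,0],[0,0,5],0.75],[[0,0,0],[0,0,5],0.75],[[0,0,0],[0,0,4],0.75],[[0,0,0],[0,0,2],0.75],[[0,0,0],[0,0,0.8],0.75],[[0,0,0],[0,0,0],0.75],[[0,0,0],[0,0,0],0.75]]'
python3 -m crank '[[[0,0,0],[0,0,0],0.3],[[0,0,0],[0,0,0],0.3],[[0,0,0],[0,0,0],0.3],[[0,0,0],[0,0,0],0.3],[[0,0,0],[0,0,-1],0.3],[[0,0,0],[0,0,-2],0.3],[[0,0,0],[0,0,-3],0.3],[[0,0,0],[0,0,-2.5],0.3]]'
```

```text
time: 50.05
position: [0.6179, -0.0211, 0.0274]
orientation: [2.258, 2.181, 0.003]
wrist_force: [-0.4, 0.2, 0.0]
finger_gap: 0.0694
grasp_force: 0.0
time: 51.05
position: [0.6167, -0.0209, 0.113]
orientation: [2.259, 2.182, 0.001]
wrist_force: [-0.4, 0.1, -2.5]
finger_gap: 0.0493
grasp_force: 30.0
```

```bash
python3 -m crank '[[[0,0,0],[3,0,0],0.3],[[0,0,0],[5,0.1,0],0.3],[[0,0,0],[5,0.1,0],0.3],[[0,0,0],[5,0.1,0],0.3],[[0,0,0],[5,0.1,0],0.3],[[0,0,0],[5,0,0],0.3],[[0,0,0],[2.8,0,0],0.3],[[0,0,-8.5],[0,0,0],0.3]]'
python3 -m crank '[[[0,0,0],[0,0,0],0.3],[[0,0,0],[0,0,0],0.3],[[0,0,0],[0,0,0],0.3],[[0,0,0],[0,0,0],0.3],[[0,0,0],[0,0,2],0.3],[[0,0,0],[0,0,2],0.3],[[0,0,0],[0,0,0],0.3],[[0,0,0],[0,0,0],0.3]]'
```

```text
time: 52.05
position: [0.6306, 0.2897, 0.1116]
orientation: [-2.085, -2.35, -0.002]
wrist_force: [-0.4, -1.3, -2.9]
finger_gap: 0.0493
grasp_force: 30.0
time: 53.05
position: [0.6308, 0.2867, 0.0698]
orientation: [-2.092, -2.343, 0.001]
wrist_force: [0.1, -0.2, -1.9]
finger_gap: 0.0493
grasp_force: 30.0
```

```bash
python3 -m crank '[[[0,0,0],[0.1,0.05,3],0.3],[[0,0,0],[0,0,2],0.3],[[0,0,0],[0,0,1.2],0.3],[[0,0,0],[0,0,0.6],0.3],[[0,0,0],[0,0,0.4],0.3],[[0,0,0],[0,0,0.2],0.3],[[0,0,0],[0,0,0.1],0.3],[[0,0,0],[0,0,0],0.3]]'
```

```text
time: 54.05
position: [0.6317, 0.2879, -0.0043]
orientation: [2.092, 2.344, 0.001]
wrist_force: [-1.2, 0.4, -2.5]
finger_gap: 0.0498
grasp_force: 30.0
```

```bash
python3 -m crank '[[[0,0,0],[0,0,0.15],0.3],[[0,0,0],[0,0,0.15],0.3],[[0,0,0],[0,0,0.1],0.3],[[0,0,0],[0,0,0],0.3],[[0,0,0],[0,0,0],0.3],[[0,0,0],[0,0,0],0.3],[[0,0,0],[0,0,0],0.3],[[0,0,0],[0,0,0],0.3]]'
```

```text
time: 55.05
position: [0.6316, 0.2879, -0.0074]
orientation: [2.092, 2.344, 0.0]
wrist_force: [-4.9, -1.8, 6.2]
finger_gap: 0.0496
grasp_force: 30.0
```

```bash
python3 -m crank '[[[0,0,0],[0,0,-0.05],0.3],[[0,0,0],[0,0,0],0.75],[[0,0,0],[0,0,0],0.75],[[0,0,0],[0,0,0],0.75],[[0,0,0],[0,0,-1],0.75],[[0,0,0],[0,0,-3],0.75],[[0,0,0],[0,0,-5],0.75],[[0,0,0],[0,0,-6],0.75]]'
python3 -m crank '[[[0,0,0],[-2,-2,-5],0.75],[[0,0,0],[-4,-2,-4],0.75],[[0,0,0],[-4,-2,-4],0.75],[[0,0,0],[-2,-2,-4],0.75],[[0,0,0],[-2,0,-5],0.75],[[0,0,0],[0,0,0],0.75],[[0,0,0],[0,0,0],0.75],[[0,0,0],[0,0,0],0.75]]'
cat > fin.py <<'E'
import sys; sys.argv=["","yellow","0.0425","0.4","0.7","0.18","0.4"]
exec(open("chk.py").read())
coat(v,"blue",.0425,[.4,.7,.18,.4]); save("w9.png",v["img"],1.2)
t=grab("top"); s=grab("scene"); hsv=cv2.cvtColor(s["img"],cv2.COLOR_RGB2HSV); X=cloud(s)
w=X[(hsv[...,0]>15)&(hsv[...,0]<32)&(hsv[...,1]>110)&(X[...,2]<.1)&(X[...,2]>.005)&(X[...,0]<.5)&(X[...,0]>.36)&(X[...,1]<.04)&(X[...,1]>-.15)]; print("weight scene",len(w),w.min(0),w.max(0))
X=cloud(v);hsv=cv2.cvtColor(v["img"],cv2.COLOR_RGB2HSV); w=X[(X[...,2]>.03)&(X[...,2]<.038)&(X[...,0]<.48)&(X[...,0]>.36)&(X[...,1]<.03)&(X[...,1]>-.13)&(hsv[...,1]>110)]; print("weight wrist",len(w),cv2.minEnclosingCircle(w[:,:2].astype(np.float32)) if len(w) else None)
E
python3 fin.py
```

```text
time: 56.05
position: [0.6306, 0.2875, 0.1427]
orientation: [-2.091, -2.343, 0.003]
wrist_force: [0.1, -0.1, 0.4]
finger_gap: 0.0696
grasp_force: 0.0
time: 57.05
position: [0.5672, 0.1401, 0.36]
orientation: [-2.09, -2.343, 0.003]
wrist_force: [0.2, 0.9, 0.0]
finger_gap: 0.0697
grasp_force: 0.0
57.1 [0.5672 0.1401 0.36  ] [-0.1 -0.3 -0.3]
yellow ((0.632007360458374, 0.2864620089530945), (0.04064092040061951, 0.07235558331012726), 6.5767340660095215) z 0.041913243521705834 1138
blue ((0.5324506759643555, 0.2750509977340698), (0.04015674442052841, 0.0723726823925972), 6.568229675292969) z 0.04176086962466563 1131
weight scene 157 [ 0.40057911 -0.065667    0.00527801] [0.45434975 0.02917084 0.05370971]
weight wrist 0 None
```

View pics/w9.png

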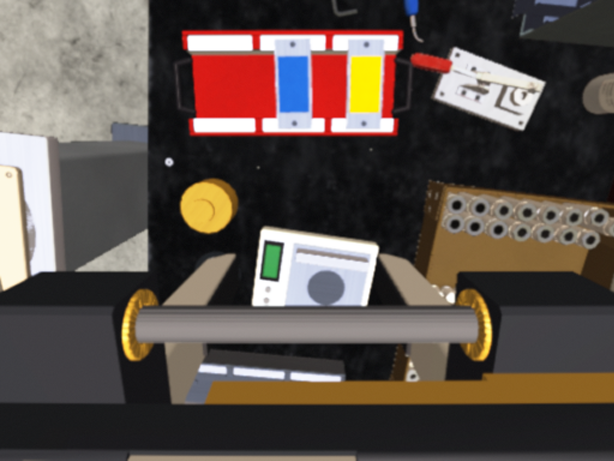

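Both panels lie in the carrier (blue (294,85), yellow (366,85)), the pan is empty at (325,288), but the weight is hidden behind the finger at (210,265). I'll move to check it on its mat.

```bash
python3 -m crank '[[[0,0,0],[-5,0,0],0.75],[[0,0,0],[-5,0,0],0.75],[[0,0,0],[-5,0,0],0.75],[[0,0,0],[-5,0,0],0.75],[[0,0,0],[-3,0,0],0.75],[[0,0,0],[0,0,0],0.75],[[0,0,0],[0,0,0],0.75],[[0,0,0],[0,0,0],0.75]]'
cat > fw.py <<'E'
from h import *
v=grab("wrist"); X=cloud(v);hsv=cv2.cvtColor(v["img"],cv2.COLOR_RGB2HSV); w=X[(X[...,2]>.03)&(X[...,2]<.038)&(X[...,0]<.48)&(X[...,0]>.34)&(X[...,1]<.03)&(X[...,1]>-.15)&(hsv[...,1]>110)]; print("weight wrist",len(w),cv2.minEnclosingCircle(w[:,:2].astype(np.float32)) if len(w) else None)
save("w10.png",v["img"],1.2); np.savez("w10.npz",**v)
E
python3 fw.py
```

```text
time: 58.2
position: [0.5939, -0.0876, 0.3618]
orientation: [-2.09, -2.345, -0.0]
wrist_force: [-0.5, 0.5, -0.7]
finger_gap: 0.0695
grasp_force: 0.0
weight wrist 579 ((0.4319378733634949, -0.038327254354953766), 0.027227813377976418)
```

View pics/w10.png

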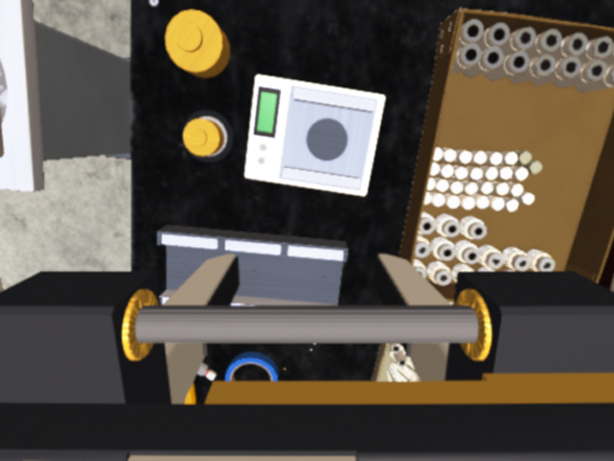

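The weight stands upright on its mat at (204,137), within about 1 mm of the centre; the pan (327,138) and the rack are empty. The job is done, so I hand it in.

```bash
python3 -c "
from station import arm; print(arm.sign_off())"
```

```text
the job is handed in; nothing more can be done
None
```

Job handed in: the balance was checked with the brass weight, which is back on its mat about 1 mm off centre; blue then yellow were weighed and now lie in the carrier's middle bay and the bay farthest from the robot, and green was absent; the hand-in returned no verdict.

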